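# Brush out the watchmaker's cleaning jars and set them to dry

### The job

Take the lids off the glass cleaning jars that have one and lay them knob up, side by side, in the steel tray; then scrub out each jar with the long brush, the tallest first and the lowest last: in each, push the brush right down to the floor, draw it at least half way up the jar, and push it right down to the floor again. Stand the brush back in its stand and set all the jars upright on the dryer's plate. Only then press the dryer's start button fully down and let it go.

Things in the scene. Friction and masses are not known exactly. Their poses are not given: they have to be found in the camera images.
- jar_tall: Open round glass jar (loose, about 0.35 kg), 110 mm high, outside diameter 66, wall 4, floor 6 mm thick, so the inside is 58 mm wide. Origin: centre of its underside, z up its axis. At the start a knobbed lid may sit on it.
- jar_mid: Open round glass jar (loose, about 0.35 kg), 90 mm high, outside diameter 66, wall 4, floor 6 mm thick, so the inside is 58 mm wide. Origin: centre of its underside, z up its axis. At the start a knobbed lid may sit on it.
- jar_low: Open round glass jar (loose, about 0.35 kg), 70 mm high, outside diameter 66, wall 4, floor 6 mm thick, so the inside is 58 mm wide. Origin: centre of its underside, z up its axis. At the start a knobbed lid may sit on it.
- lid_tall: Round lid (loose, 80 g) that starts on jar_tall; may be absent, the jar being open then. All lids are alike: a glass plug 50 mm wide and 10 high that hangs 10 mm into the jar, an aluminium flange 74 mm wide and 5 thick (10 to 15 mm above the origin) that rests on the rim, a cylindrical knob 24 mm wide and 32 high on top (15 to 47 mm). Origin: centre of the plug's underside, z up.
- lid_mid: Round lid (loose, 80 g) that starts on jar_mid; may be absent, the jar being open then. All lids are alike: a glass plug 50 mm wide and 10 high that hangs 10 mm into the jar, an aluminium flange 74 mm wide and 5 thick (10 to 15 mm above the origin) that rests on the rim, a cylindrical knob 24 mm wide and 32 high on top (15 to 47 mm). Origin: centre of the plug's underside, z up.
- lid_low: Round lid (loose, 80 g) that starts on jar_low; may be absent, the jar being open then. All lids are alike: a glass plug 50 mm wide and 10 high that hangs 10 mm into the jar, an aluminium flange 74 mm wide and 5 thick (10 to 15 mm above the origin) that rests on the rim, a cylindrical knob 24 mm wide and 32 high on top (15 to 47 mm). Origin: centre of the plug's underside, z up.
- brush: Long jar brush (loose, 110 g), 230 mm long, standing upright in its stand, head down: round bristle head 34 mm wide and 62 long (rigid), wire shank 8 mm wide, wooden handle 18 mm wide from 135 to 230 mm. Origin: centre of the head's lower end, z along the brush towards the handle.
- brush_tip (a point): Centre of the lower end of the bristle head (the brush's origin).
- brush_grip (a point): Point on the handle's axis, 195 mm above brush_tip, 35 mm below the handle's top: a good place to grip from above.
- stand_in (a point): Brush stand: fixed dark steel cup 72 mm high, outside diameter 58, inside 50 mm wide, floor 6 mm thick, on a round foot 84 mm wide. The point is the centre of its inner floor. It may stand on the robot's left or right, the tray on the other side.
- tray: Open low steel tray for the lids (loose, 0.5 kg), 100 mm along its x, 284 mm along its y, walls 18 mm high and 4 mm thick, floor 4 mm thick. Three lids fit flat side by side along its y (90 mm apart). Origin: centre of its underside.
- start_top (a point): Centre of the top face of the round grey start button (30 mm wide, in a black housing) on the flat top of the dryer's control block, which stands at one end of the plate: 80 x 80 mm, its top 90 mm above the bench. The point moves with the button.
- plate (a point): Centre of the bare aluminium drying plate, the top of the warm-plate dryer, a fixed low grey box at the bench's far side: flat, 120 mm along its x, 300 along its y, 30 mm above the bench. z up. Three jars fit along y, 95 mm apart. At its +y end a control block with the start button stands 60 mm higher (block face 150 mm, button 190 mm from this point).
- start (a joint): Travel of the start button: 0 up, 0.006 m fully down; spring, about 5 N to push fully down; it springs back when let go.
Mind the look-alikes: they are no part of the job. What is shaped like the part that bears stand_in but orange, pink or purple is not meant.

How it is judged:
On the way, in this order (a step that is already met when the one before it is completed fails the run):
1. brush down to the floor of the tallest jar (tip within 14 mm of its inner floor) (horizontal distance between brush_tip and jar_tall below 0.027 m and angle between jar_tall's own z axis and vertical below 0.3 rad and z of brush_tip in the frame of jar_tall between 0 and 0.02 m), for 0.05 s.
2. brush drawn up in the tallest jar, its tip at least 45% of the jar's height up (horizontal distance between brush_tip and jar_tall below 0.027 m and angle between jar_tall's own z axis and vertical below 0.3 rad and z of brush_tip in the frame of jar_tall above 0.0495 m), for 0.05 s.
3. brush down to the floor of the tallest jar a second time (all of step 1), for 0.05 s.
4. brush down to the floor of the middle-height jar (tip within 14 mm of its inner floor) (horizontal distance between brush_tip and jar_mid below 0.027 m and angle between jar_mid's own z axis and vertical below 0.3 rad and z of brush_tip in the frame of jar_mid between 0 and 0.02 m), for 0.05 s.
5. brush drawn up in the middle-height jar, its tip at least 45% of the jar's height up (horizontal distance between brush_tip and jar_mid below 0.027 m and angle between jar_mid's own z axis and vertical below 0.3 rad and z of brush_tip in the frame of jar_mid above 0.0405 m), for 0.05 s.
6. brush down to the floor of the middle-height jar a second time (all of step 4), for 0.05 s.
7. brush down to the floor of the lowest jar (tip within 14 mm of its inner floor) (horizontal distance between brush_tip and jar_low below 0.027 m and angle between jar_low's own z axis and vertical below 0.3 rad and z of brush_tip in the frame of jar_low between 0 and 0.02 m), for 0.05 s.
8. brush drawn up in the lowest jar, its tip at least 45% of the jar's height up (horizontal distance between brush_tip and jar_low below 0.027 m and angle between jar_low's own z axis and vertical below 0.3 rad and z of brush_tip in the frame of jar_low above 0.0315 m), for 0.05 s.
9. brush down to the floor of the lowest jar a second time (all of step 7), for 0.05 s.
10. with the brush back in its stand, all lids in the tray and all jars upright on the dryer's plate, the start button is pressed fully down (over 4.8 mm of 6) (value of joint start above 0.0048 m and horizontal distance between brush_tip and stand_in below 0.015 m and z of brush_tip in the frame of stand_in below 0.012 m and angle between brush's own z axis and vertical below 0.3 rad and x of lid_tall in the frame of tray between -0.02 and 0.02 m and y of lid_tall in the frame of tray between -0.11 and 0.11 m and z of each of lid_tall, lid_mid, lid_low in the frame of tray below 0.012 m and angle between each of lid_tall, lid_mid, lid_low's own z axis and vertical below 0.2 rad and x of lid_mid in the frame of tray between -0.02 and 0.02 m and y of lid_mid in the frame of tray between -0.11 and 0.11 m and x of lid_low in the frame of tray between -0.02 and 0.02 m and y of lid_low in the frame of tray between -0.11 and 0.11 m and x of jar_tall in the frame of plate between -0.05 and 0.05 m and y of jar_tall in the frame of plate between -0.14 and 0.14 m and z of jar_tall in the frame of plate between -0.006 and 0.008 m and angle between each of jar_tall, jar_mid, jar_low's own z axis and vertical below 0.1 rad and x of jar_mid in the frame of plate between -0.05 and 0.05 m and y of jar_mid in the frame of plate between -0.14 and 0.14 m and z of jar_mid in the frame of plate between -0.006 and 0.008 m and x of jar_low in the frame of plate between -0.05 and 0.05 m and y of jar_low in the frame of plate between -0.14 and 0.14 m and z of jar_low in the frame of plate between -0.006 and 0.008 m), for 0.05 s.
At the end, for the whole second after the job is handed in: Every lid lies flat in the tray, knob up (centre within 20 mm of its long middle line, 110 mm of its middle along it); the brush stands in its stand, tip within 12 mm of the floor; every jar stands upright on the dryer's plate (centre within 50 mm along x, 140 mm along y); button up; all at rest (x of lid_tall in the frame of tray between -0.02 and 0.02 m and y of lid_tall in the frame of tray between -0.11 and 0.11 m and z of each of lid_tall, lid_mid, lid_low in the frame of tray below 0.012 m and angle between each of lid_tall, lid_mid, lid_low's own z axis and vertical below 0.2 rad and x of lid_mid in the frame of tray between -0.02 and 0.02 m and y of lid_mid in the frame of tray between -0.11 and 0.11 m and x of lid_low in the frame of tray between -0.02 and 0.02 m and y of lid_low in the frame of tray between -0.11 and 0.11 m and x of jar_tall in the frame of plate between -0.05 and 0.05 m and y of jar_tall in the frame of plate between -0.14 and 0.14 m and z of jar_tall in the frame of plate between -0.006 and 0.008 m and angle between each of jar_tall, jar_mid, jar_low's own z axis and vertical below 0.1 rad and x of jar_mid in the frame of plate between -0.05 and 0.05 m and y of jar_mid in the frame of plate between -0.14 and 0.14 m and z of jar_mid in the frame of plate between -0.006 and 0.008 m and x of jar_low in the frame of plate between -0.05 and 0.05 m and y of jar_low in the frame of plate between -0.14 and 0.14 m and z of jar_low in the frame of plate between -0.006 and 0.008 m and horizontal distance between brush_tip and stand_in below 0.015 m and z of brush_tip in the frame of stand_in below 0.012 m and angle between brush's own z axis and vertical below 0.3 rad and value of joint start below 0.0015 m and linear speed of each of brush, jar_tall, lid_tall, jar_mid, lid_mid, jar_low, lid_low below 0.02 m/s); the robot touches nothing.
It fails at once if start button pressed (over 3 mm) while the brush is not in its stand or a jar is not up on the plate (value of joint start above 0.003 m and not (horizontal distance between brush_tip and stand_in below 0.015 m and z of brush_tip in the frame of stand_in below 0.012 m and angle between brush's own z axis and vertical below 0.3 rad and z of each of jar_tall, jar_mid, jar_low in the frame of plate above -0.015 m)).
Of lid_tall, lid_mid, lid_low only 1 to 3 are there at a start; the rules pass over those that are not, and their reading is None.
At some moment in a run one of tray, jar_tall, jar_mid, jar_low may be knocked a few centimetres aside while the robot is not near it.
It also fails if it takes over 210 s, if anything falls off the work surface, if the arm or the gripper's body presses on something with over 40 N, if the wrist force passes 120 N, or if a joint passes its speed limit or range.

### The arm

A 6-joint arm with a two-finger parallel gripper is mounted at the origin on the work surface. World frame = base frame: x ahead of the robot, y to its left, z up, the work surface at z = 0. Lengths are in m, angles in rad, forces in N, time in s.
With the tool pointing down it reaches from about 0.35 to 0.775 m from the base axis. Payload 7.3 kg.
Tool frame: the origin (TCP) lies midway between the tips of the shut fingers; the grasp point (between the pads) lies 19 mm behind it; z points along the fingers, y is the direction in which the jaws open and shut (so a half turn about z gives the same grasp; the last joint's range is limited). The gripper opens to 92 mm and grips with 3 to 60 N. Pads are 19 mm wide; open, the fingers measure 130 mm over their backs; the gripper's body (75 mm by 190 mm) begins 47 mm behind the grasp point.
Start: joints at [-1.464, 0.342, 1.524, -0, 1.275, -0.146], TCP at [0.131, -0.508, 0.227] pointing down, gripper open.
Joint ranges: [-2.53, 2.53], [-0.77, 2.02], [0.04, 2.7], [-1, 4.14], [0.28, 2.66], [-3.11, 3.11]. Speed limits (rad/s): [2.57, 2.57, 3.14, 3.14, 3.14, 3.14].

### API

Orientations are given as [roll, pitch, yaw] about the fixed x, y, z axes, in that order (R = Rz(yaw) Ry(pitch) Rx(roll)).
In Python, from cell import status, eyes, job gives the robot as it stands.
- The arm moves only by the tool jog_arm, never from a script. Its argument "series" is a list of rows, each a list of 3 entries, a list of its own where there are three numbers: the gripper command: -1 is shut, 1 is fully open, values between are in proportion, then the shift along the tool's x, y, z in m, then the turn, a rotation vector about the tool's x, y, z in rad. In form: [[grip, [x, y, z], [ax, ay, az]], ...]. A call has 1 to 12 rows; each row is the pose to reach, as a shift and turn from the pose commanded when the call began, along the tool's axes at that moment; what a row does not reach only later rows make up. A row lasts 1/12 s, in which the tool goes at most 41.7 mm and 7.16 degrees, less where a joint would pass 70% of its speed; a pose out of reach is approached as far as the arm can. A call with a gripper value outside its range is refused whole. The fingers move at their own pace and stop on an object; "squeeze" is the grip in N (left out, the last holds). Time passes only in rows, so rows that repeat a pose let the fingers close. It gives the time, the measured TCP pose, the force and the opening at its end, in the units of the state.
- status.observe(): the state, without advancing time (a new reading comes with each control period).
- eyes.read_camera(name): name is "side" or "top" or "wrist"; returns a dict with "img" (420x560x3 uint8, red, green, blue), "range_z" (420x560 float32, m along the optical axis (not along the pixel's ray), 0 where there is no reading), "camera_matrix" (3x3 intrinsics, pixels), "T" (4x4, takes a point from camera to world coordinates); the wrist camera has in their place "tool_from_camera" (4x4, takes a point from camera to tool coordinates, whose origin is the TCP and whose axes are the flange's). Camera axes: x right, y down, z forward; pixel columns grow to the right and rows downward; lengths in m; the calibration is good to about 2 mm. A picture is of the moment at which its call begins: read the wrist's pose just before it.
- job.hand_in(): hands the job in, once; it reports no verdict.
The state is a dict: "time": time; "qpos": joint angles; "qvel": joint speeds; "joint_efforts": joint torques, N m; "tool_pos": TCP position; "tool_rot": TCP orientation; "contact_force": force on the tool from outside, world axes, zero at the start; "torque": the same for the moment, N m; "opening": finger opening in m.
Only numpy, scipy, OpenCV 4.12 (cv2) and the standard library are available. Lean on these libraries where they do the work, as an engineer would, in place of code of your own. Each camera call takes 0.05 s, during which the arm holds its last target.

## Working session

There is one attempt and no reset: what is moved stays moved. The work goes in short steps, Python scripts to look and compute and a tool call to move; the robot and the scene stay as the last step left them, time stands still between calls to the robot, and variables do not carry over. Pictures are saved under pics/ and viewed, and the job is handed in when it is done.

Besides the shell and the picture viewer there is one more tool, called after "Emit:" in YAML: its name, and indented under it one key for each argument. jog_arm: Moves the arm, as the interface text tells. Its arguments: {"type":"object","properties":{"series":{"type":"array","items":{"type":"array"}},"squeeze":{"type":"number"}},"required":["series"]}

```bash
ls; mkdir -p pics; python3 - <<'E'
from cell import status, eyes, job
import cv2,numpy as np
s=status.observe(); print(s)
for n in("top","side","wrist"):
    c=eyes.read_camera(n); cv2.imwrite(f"pics/{n}0.png",c["img"][...,::-1]); np.savez(f"{n}0.npz",**c)
    print(n,c["camera_matrix"].round(1).tolist(),np.round(c.get("T",c.get("tool_from_camera")),3).tolist())
E
```

```text
pics
{'time': 0.0, 'qpos': array([-1.46402099e+00,  3.42702621e-01,  1.52501420e+00,  1.51617927e-06,
        1.27537252e+00, -1.45998437e-01]), 'qvel': array([ 0.00127082,  0.00070501,  0.0006755 , -0.00107403, -0.00073211,
       -0.00062724]), 'joint_efforts': array([-1.74886478e-03, -4.31247389e+01, -2.44218242e+01,  7.16342381e-02,
        5.59303060e-02, -1.20354375e-04]), 'tool_pos': array([ 0.13127746, -0.50791089,  0.22605637]), 'tool_rot': array([-3.14011211e+00, -2.19172048e-04,  2.52773171e-01]), 'contact_force': array([-0.21057693, -0.04335485, -0.76730751]), 'torque': array([-0.00527172, -0.01185836,  0.00645474]), 'opening': 0.09180043566911399}
top [[441.2, 0.0, 276.3], [0.0, 441.2, 218.8], [0.0, 0.0, 1.0]] [[0.002, -0.997, 0.076, 0.356], [-1.0, -0.002, -0.0, -0.103], [0.001, -0.076, -0.997, 1.302], [0.0, 0.0, 0.0, 1.0]]
side [[503.6, 0.0, 278.7], [0.0, 503.6, 205.2], [0.0, 0.0, 1.0]] [[0.959, -0.18, 0.219, 0.125], [-0.284, -0.631, 0.722, -1.189], [0.008, -0.755, -0.656, 1.117], [0.0, 0.0, 0.0, 1.0]]
wrist [[332.0, 0.0, 275.9], [0.0, 332.0, 208.6], [0.0, 0.0, 1.0]] [[0.001, -0.965, -0.263, 0.07], [1.0, 0.001, -0.001, -0.0], [0.001, -0.263, 0.965, -0.157], [0.0, 0.0, 0.0, 1.0]]
```

View pics/top0.png

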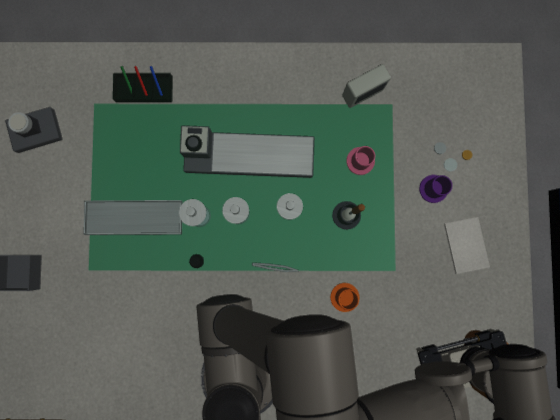

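View pics/side0.png

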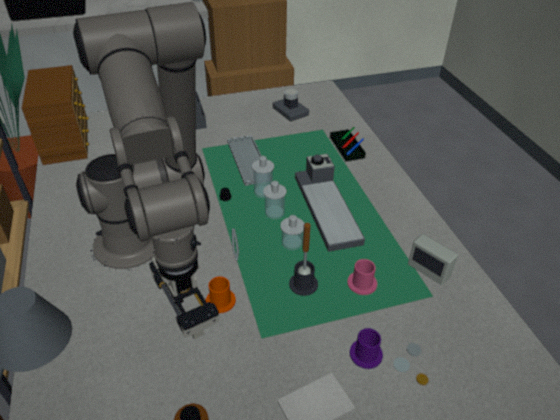

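View pics/wrist0.png

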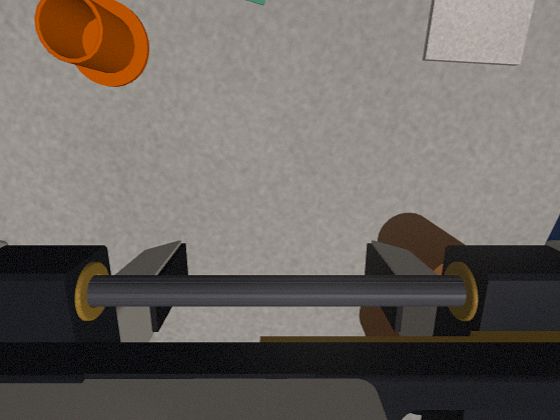

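The top view shows all three jars lidded, with knobs near (193,212), (236,210) and (290,206). The tray is at (133,217), the black stand with the leaning brush at (348,214), the plate at (260,155) and the button at (194,142). The orange, pink and purple cups are decoys. Next I'll measure positions.

```bash
cat > h.py <<'E'
import numpy as np,cv2
from cell import status,eyes
from scipy.spatial.transform import Rotation as R
def load(n): return dict(np.load(n))
def cloud(c,T=None):
    T=c["T"] if T is None else T
    z=c["range_z"];K=c["camera_matrix"];v,u=np.indices(z.shape)
    p=np.stack([(u-K[0,2])/K[0,0]*z,(v-K[1,2])/K[1,1]*z,z],-1)@T[:3,:3].T+T[:3,3]
    p[z==0]=np.nan; return p
def wristT(c,s):
    T=np.eye(4);T[:3,:3]=R.from_euler('xyz',s["tool_rot"]).as_matrix();T[:3,3]=s["tool_pos"]
    return T@c["tool_from_camera"]
def circ(xy):
    A=np.c_[2*xy,np.ones(len(xy))];s=np.linalg.lstsq(A,(xy**2).sum(1),rcond=None)[0]
    return s[:2],np.sqrt(s[2]+s[:2]@s[:2])
def snap(name,tag):
    s=status.observe();c=eyes.read_camera(name);cv2.imwrite(f"pics/{tag}.png",c["img"][...,::-1])
    T=c.get("T"); T=wristT(c,s) if T is None else T
    return c,cloud(c,T),T,s
def ray(c,T,u,v,z):
    K=c["camera_matrix"];d=T[:3,:3]@np.array([(u-K[0,2])/K[0,0],(v-K[1,2])/K[1,1],1]);return T[:3,3]+d*(z-T[2,3])/d[2]
E
python3 - <<'E'
from h import *
c=load("top0.npz");p=cloud(c)
for n,(u,v,w) in dict(l1=(193,212,22),l2=(236,210,18),l3=(290,206,18)).items():
    q=p[v-w:v+w,u-w:u+w].reshape(-1,3);
    zk=np.nanpercentile(q[:,2],99.5); k=q[abs(q[:,2]-zk)<.008]; f=q[abs(q[:,2]-(zk-.032))<.01]
    print(n,zk,"knob",np.nanmean(k,0).round(4),len(k),"flange bbox",np.nanmin(f,0).round(3),np.nanmax(f,0).round(3),len(f))
g=lambda m:(p[m][:,:2])
def region(b,z0,z1):
    u0,u1,v0,v1=b;q=p[v0:v1,u0:u1].reshape(-1,3);return q[(q[:,2]>z0)&(q[:,2]<z1)]
for n,b,z0,z1 in(("tray wall",(80,185,195,240),.01,.03),("plate",(214,318,128,182),.022,.04),("block",(175,215,120,165),.08,.1),("button",(175,215,120,165),.1,.2),("stand",(325,370,195,235),.06,.095),("foot",(325,370,195,235),.003,.03),("brush",(325,375,190,235),.1,.3)):
    q=region(b,z0,z1); r=cv2.minAreaRect(q[:,:2].astype(np.float32)) if len(q)>2 else None
    print(n,len(q),q.min(0).round(3),q.max(0).round(3),q.mean(0).round(3),r)
print(p[40:50:3,20:500:60,2]);
E
python3 -c "
import cv2
a=cv2.imread('pics/top0.png');cv2.imwrite('pics/top0z.png',cv2.resize(a[110:280,80:400],None,fx=2.5,fy=2.5,interpolation=2))
b=cv2.imread('pics/side0.png');cv2.imwrite('pics/side0z.png',cv2.resize(b[120:320,190:440],None,fx=3,fy=3,interpolation=2))"
```

```text
l1 0.14930047699869342 knob [0.465  0.1232 0.1464] 64 flange bbox [0.429 0.087 0.107] [0.5   0.16  0.126] 505
l2 0.12905380751175416 knob [0.4729 0.0089 0.1261] 61 flange bbox [ 0.436 -0.026  0.088] [0.509 0.044 0.105] 489
l3 0.10880303694804846 knob [ 0.4863 -0.1402  0.1062] 57 flange bbox [ 0.452 -0.175  0.067] [ 0.523 -0.105  0.081] 475
tray wall 423 [0.409 0.174 0.01 ] [0.509 0.46  0.028] [0.466 0.336 0.016] ((0.4594843089580536, 0.3171412944793701), (0.10020463913679123, 0.28540557622909546), 0.4366016387939453)
plate 4037 [ 0.578 -0.214  0.022] [0.71  0.08  0.038] [ 0.643 -0.066  0.03 ] ((0.6441327333450317, -0.06482569873332977), (0.2951756715774536, 0.1217280775308609), 87.779296875)
block 633 [0.63  0.085 0.08 ] [0.712 0.167 0.1  ] [0.672 0.125 0.09 ] ((0.671146035194397, 0.12621952593326569), (0.08034582436084747, 0.08045271784067154), 87.46156311035156)
button 183 [0.637 0.105 0.1  ] [0.68  0.147 0.116] [0.658 0.125 0.107] ((0.6585671901702881, 0.1259869933128357), (0.04304811358451843, 0.04151986539363861), 0.3755556344985962)
stand 188 [ 0.439 -0.338  0.06 ] [ 0.495 -0.2
[... 349 characters left out ...]
0.317  0.107] [ 0.475 -0.301  0.24 ] [ 0.465 -0.306  0.207] ((0.46627286076545715, -0.3090899884700775), (0.01665048860013485, 0.015533456578850746), 80.8325424194336)
[[-7.50563408e-01 -7.46895935e-01 -7.54640664e-01 -7.55233593e-01
  -7.41538875e-01 -7.51001421e-01 -7.47593325e-01 -7.45477128e-01]
 [-2.28750655e-03  4.46535871e-03  2.50355506e-03  5.84867259e-04
  -6.77867734e-03 -1.95945423e-03  1.86853006e-04  6.05532641e-06]
 [-8.24545234e-04  1.26098155e-03  2.89004856e-04 -8.20039578e-03
   1.89343678e-03  8.73780669e-05 -2.44722529e-03  3.02313855e-03]
 [-1.75603938e-03 -7.13632693e-04 -3.17716255e-03 -1.43122145e-05
  -2.60760966e-03 -5.28168043e-03  5.55463858e-04 -2.73625757e-03]]
```

View pics/top0z.png

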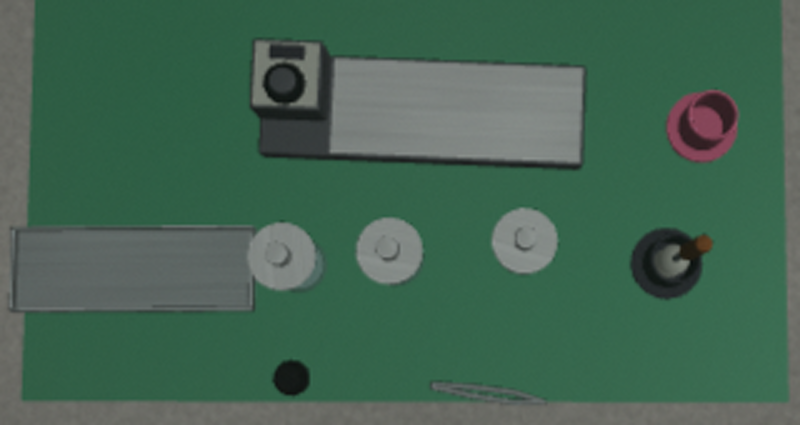

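View pics/side0z.png

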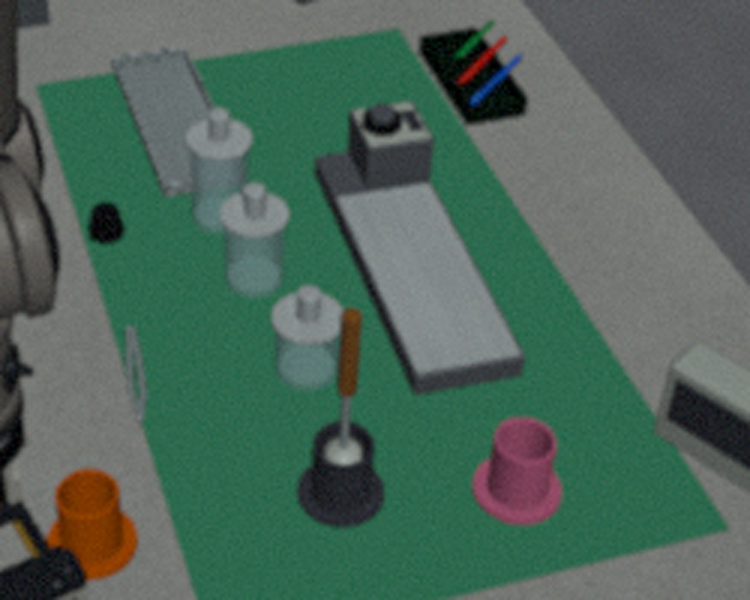

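Measured heights agree with the sizes given: the knob tops are at 0.147, 0.127 and 0.107 m. So jar_tall is at (0.465, 0.123), jar_mid at (0.473, 0.009) and jar_low at (0.487, -0.140). The tray is at (0.460, 0.317). I'll use yaw = π/2 throughout, so the jaws open along world x.

Emit:
jog_arm:
  series:
    - [0.3, [0.313, -0.2165, -0.074], [0, 0, -1.318]]
    - [0.3, [0.313, -0.2165, -0.074], [0, 0, -1.318]]
    - [0.3, [0.313, -0.2165, -0.074], [0, 0, -1.318]]
    - [0.3, [0.313, -0.2165, -0.074], [0, 0, -1.318]]
    - [0.3, [0.313, -0.2165, -0.074], [0, 0, -1.318]]
    - [0.3, [0.313, -0.2165, -0.074], [0, 0, -1.318]]
    - [0.3, [0.313, -0.2165, -0.074], [0, 0, -1.318]]
    - [0.3, [0.313, -0.2165, -0.074], [0, 0, -1.318]]
    - [0.3, [0.313, -0.2165, -0.074], [0, 0, -1.318]]
    - [0.3, [0.313, -0.2165, -0.074], [0, 0, -1.318]]
    - [0.3, [0.313, -0.2165, -0.074], [0, 0, -1.318]]
    - [0.3, [0.313, -0.2165, -0.074], [0, 0, -1.318]]
  squeeze: 25

```text
time: 1.15
tool_pos: [0.3808, -0.2194, 0.3007]
tool_rot: [-3.142, 0.0, 1.576]
contact_force: [-0.4, 1.0, 0.3]
opening: 0.0598
```

Emit:
jog_arm:
  series:
    - [0.3, [0.343, 0.084, 0.08], [0, 0, 0.005]]
    - [0.3, [0.343, 0.084, 0.08], [0, 0, 0.005]]
    - [0.3, [0.343, 0.084, 0.08], [0, 0, 0.005]]
    - [0.3, [0.343, 0.084, 0.08], [0, 0, 0.005]]
    - [0.3, [0.343, 0.084, 0.08], [0, 0, 0.005]]
    - [0.3, [0.343, 0.084, 0.08], [0, 0, 0.005]]
    - [0.3, [0.343, 0.084, 0.08], [0, 0, 0.005]]
    - [0.3, [0.343, 0.084, 0.08], [0, 0, 0.005]]
    - [0.3, [0.343, 0.084, 0.08], [0, 0, 0.005]]
    - [0.3, [0.343, 0.084, 0.08], [0, 0, 0.005]]
    - [0.3, [0.343, 0.084, 0.08], [0, 0, 0.005]]

```text
time: 2.07
tool_pos: [0.4639, 0.1231, 0.2198]
tool_rot: [-3.14, 0.001, 1.566]
contact_force: [0.3, 0.0, -0.3]
opening: 0.0595
```

```bash
python3 - <<'E'
from h import *
c,p,T,s=snap("wrist","w1");print(s["tool_pos"],s["tool_rot"])
snap("side","s1")
E
```

```text
[0.46389444 0.12308291 0.21982351] [-3.13964025e+00  6.44343094e-04  1.56592549e+00]
```

View pics/w1.png

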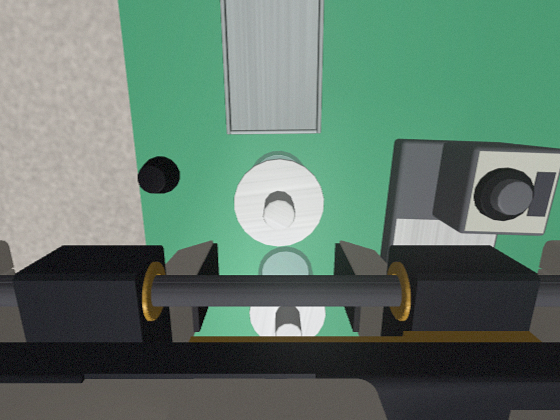

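View pics/s1.png

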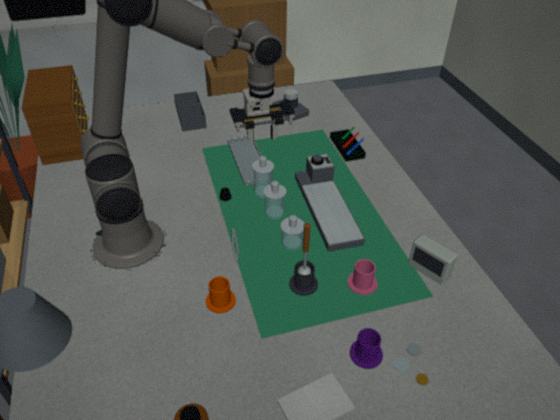

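```bash
python3 - <<'E'
from h import *
c,p,T,s=snap("wrist","w2")
print(T[:3,3].round(3))
for (u,v) in ((279,210),(250,180),(285,330),(275,130)): print((u,v),p[v,u].round(4),c["range_z"][v,u])
m=(abs(p[...,2]-.147)<.004);m[:, :200]=0;m[:,350:]=0;m[240:]=0
print(m.sum(),p[m].mean(0),circ(p[m][:,:2]))
m=(abs(p[...,2]-.115)<.003);m[:, :200]=0;m[:,350:]=0;m[250:]=0
print(m.sum(),p[m].mean(0),p[m].min(0),p[m].max(0))
E
```

```text
[0.464 0.192 0.378]
(279, 210) [0.4657 0.1284 0.1464] 0.24021456
(250, 180) [0.4426 0.1445 0.1133] 0.26801977
(285, 330) [0.4706 0.014  0.126 ] 0.28996992
(275, 130) [0.4626 0.1805 0.0174] 0.3510854
787 [0.46473801 0.12734169 0.14615095] (array([0.46473876, 0.12719775]), np.float64(0.008278571653331398))
5128 [0.46466608 0.1291857  0.11432621] [0.42806968 0.09011702 0.11213275] [0.50122142 0.1635892  0.11796035]
```

Emit:
jog_arm:
  series:
    - [0.0, [0.0025, 0.001, 0.04], [0, 0, 0]]
    - [0.0, [0.0025, 0.001, 0.08], [0, 0, 0]]
    - [0.0, [0.0025, 0.001, 0.1], [0, 0, 0]]
    - [0.0, [0.0025, 0.001, 0.102], [0, 0, 0]]
    - [-1, [0.0025, 0.001, 0.102], [0, 0, 0]]
    - [-1, [0.0025, 0.001, 0.102], [0, 0, 0]]
    - [-1, [0.0025, 0.001, 0.102], [0, 0, 0]]
    - [-1, [0.0025, 0.001, 0.102], [0, 0, 0]]
    - [-1, [0.0025, 0.001, 0.102], [0, 0, 0]]
    - [-1, [0.0025, 0.001, 0.102], [0, 0, 0]]
    - [-1, [0.0025, 0.001, 0.102], [0, 0, 0]]

```text
time: 3.13
tool_pos: [0.4661, 0.1249, 0.12]
tool_rot: [3.139, 0.0, 1.566]
contact_force: [-0.5, -1.9, 7.7]
opening: 0.0232
```

Emit:
jog_arm:
  series:
    - [-1, [0, 0, -0.03], [0, 0, 0]]
    - [-1, [0, 0, -0.06], [0, 0, 0]]
    - [-1, [0.04, -0.003, -0.06], [0, 0, 0]]
    - [-1, [0.08, -0.006, -0.06], [0, 0, 0]]
    - [-1, [0.12, -0.006, -0.06], [0, 0, 0]]
    - [-1, [0.16, -0.006, -0.05], [0, 0, 0]]
    - [-1, [0.2, -0.006, -0.03], [0, 0, 0]]
    - [-1, [0.24, -0.006, 0.0], [0, 0, 0]]
    - [-1, [0.27, -0.006, 0.02], [0, 0, 0]]
    - [-1, [0.282, -0.006, 0.03], [0, 0, 0]]
    - [-1, [0.282, -0.006, 0.05], [0, 0, 0]]
    - [-1, [0.282, -0.006, 0.05], [0, 0, 0]]

```text
time: 4.13
tool_pos: [0.458, 0.4069, 0.0646]
tool_rot: [-3.136, 0.004, 1.568]
contact_force: [-1.5, -0.9, -1.2]
opening: 0.0233
```

Emit:
jog_arm:
  series:
    - [-1, [0, 0.001, 0.02], [0, 0, 0]]
    - [-1, [0, 0.001, 0.034], [0, 0, 0]]
    - [-1, [0, 0.001, 0.039], [0, 0, 0]]
    - [-1, [0, 0.001, 0.041], [0, 0, 0]]
    - [-1, [0, 0.001, 0.042], [0, 0, 0]]

```text
time: 4.55
tool_pos: [0.4621, 0.4069, 0.0275]
tool_rot: [3.141, -0.0, 1.565]
contact_force: [0.2, -0.1, -0.0]
opening: 0.0235
```

```bash
python3 - <<'E'
from h import *
s=status.observe();print(s["tool_pos"],s["contact_force"])
c,p,T,s=snap("side","s3")
cv2.imwrite("pics/s3z.png",cv2.resize(c["img"][90:240,180:340,::-1],None,fx=4,fy=4))
E
```

```text
[0.46213756 0.4069058  0.02753499] [ 0.20555488 -0.12405554 -0.02322243]
```

View pics/s3z.png

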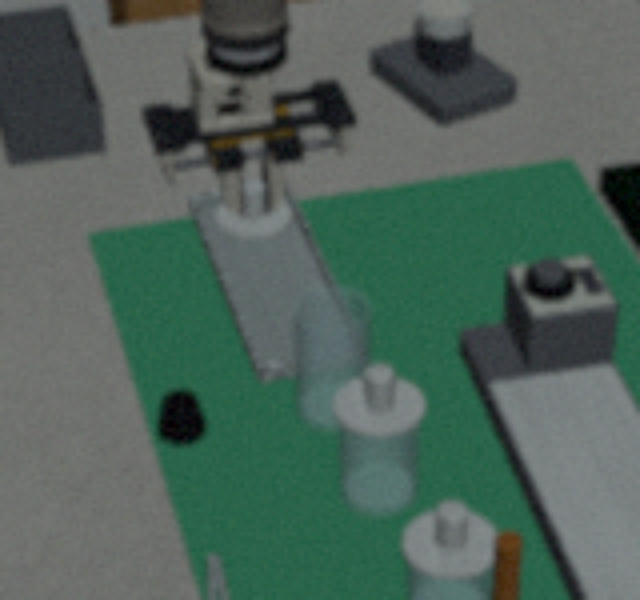

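The lid is off the tall jar and held at the tray's far end (side view about (262,143)), and the jar stayed put. No contact yet, so I'll lower a little more and release.

Emit:
jog_arm:
  series:
    - [-1, [0, -0.002, 0.002], [0, 0, 0]]
    - [-1, [0, -0.002, 0.004], [0, 0, 0]]
    - [-1, [0, -0.002, 0.004], [0, 0, 0]]

```text
time: 4.85
tool_pos: [0.4599, 0.4074, 0.024]
tool_rot: [3.14, -0.001, 1.566]
contact_force: [-1.7, -1.3, 4.9]
opening: 0.0233
```

Emit:
jog_arm:
  series:
    - [0.1, [0, 0, 0], [0, 0, 0]]
    - [0.1, [0, 0, 0], [0, 0, 0]]
    - [0.1, [0, 0, -0.03], [0, 0, 0]]
    - [0.1, [0, 0, -0.07], [0, 0, 0]]
    - [0.1, [0, 0.0, -0.11], [0, 0, 0]]
    - [0.1, [-0.02, 0.0, -0.15], [0, 0, 0]]
    - [0.1, [-0.06, 0.01, -0.18], [0, 0, 0]]
    - [0.1, [-0.1, 0.013, -0.18], [0, 0, 0]]
    - [0.1, [-0.14, 0.013, -0.18], [0, 0, 0]]
    - [0.1, [-0.18, 0.013, -0.18], [0, 0, 0]]
    - [0.1, [-0.22, 0.013, -0.18], [0, 0, 0]]
    - [0.1, [-0.26, 0.013, -0.18], [0, 0, 0]]

```text
time: 5.85
tool_pos: [0.471, 0.1469, 0.203]
tool_rot: [3.141, 0.0, 1.566]
contact_force: [1.1, -0.4, -0.7]
opening: 0.0504
```

Emit:
jog_arm:
  series:
    - [0.1, [-0.04, 0, 0], [0, 0, 0]]
    - [0.1, [-0.08, 0, 0], [0, 0, 0]]
    - [0.1, [-0.11, 0, 0], [0, 0, 0]]
    - [0.1, [-0.11, 0, 0], [0, 0, 0]]
    - [0.1, [-0.11, 0, 0], [0, 0, 0]]

```text
time: 6.27
tool_pos: [0.4709, 0.0373, 0.2029]
tool_rot: [3.141, -0.0, 1.562]
contact_force: [-0.2, 0.1, 0.1]
opening: 0.0507
```

```bash
cat >> h.py <<'E'
def flange(p,zt):
    m=(abs(p[...,2]-zt)<.004); n,l,st,ce=cv2.connectedComponentsWithStats(m.astype(np.uint8))
    for i in range(1,n):
        if st[i,4]>300:
            q=p[l==i]; cc,r,=cv2.minEnclosingCircle(q[:,:2].astype(np.float32)); print("z",zt,st[i].tolist(),"min",q.min(0).round(4),"max",q.max(0).round(4),"enc",np.round(cc,4),round(r,4))
E
python3 - <<'E'
from h import *
c,p,T,s=snap("wrist","w4");print(s["tool_pos"],T[:3,3])
flange(p,.095)
E
```

```text
[0.47088472 0.03725276 0.20290689] [0.47081456 0.10807606 0.36031157]
z 0.095 [492, 51, 36, 67, 403] min [0.6357 0.1077 0.091 ] max [0.6582 0.155  0.099 ] enc [0.656  0.1314] 0.0237
z 0.095 [236, 193, 87, 82, 4571] min [ 0.4361 -0.0244  0.091 ] max [0.5092 0.0488 0.0988] enc [0.4729 0.012 ] 0.0371
```

View pics/w4.png

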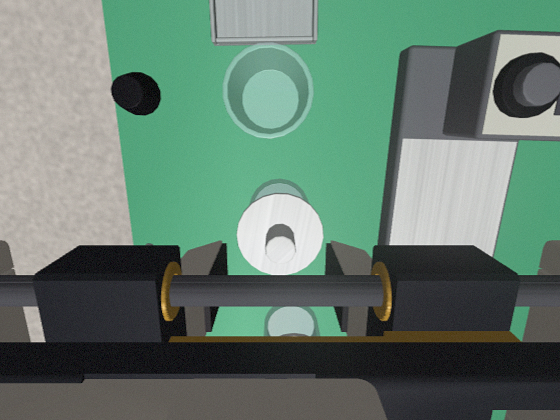

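The mid lid is seen at (280,235). The flange centre is (0.473, 0.012) with radius 37 mm, as it should be. The tall jar is open at (268,90). I'll pick the mid lid.

Emit:
jog_arm:
  series:
    - [0.1, [-0.026, 0.002, 0.02], [0, 0, 0.008]]
    - [0.1, [-0.026, 0.002, 0.06], [0, 0, 0.008]]
    - [0.1, [-0.026, 0.002, 0.09], [0, 0, 0.008]]
    - [0.1, [-0.026, 0.002, 0.102], [0, 0, 0.008]]
    - [0.1, [-0.026, 0.002, 0.103], [0, 0, 0.008]]
    - [-1, [-0.026, 0.002, 0.103], [0, 0, 0.008]]
    - [-1, [-0.026, 0.002, 0.103], [0, 0, 0.008]]
    - [-1, [-0.026, 0.002, 0.103], [0, 0, 0.008]]
    - [-1, [-0.026, 0.002, 0.103], [0, 0, 0.008]]
    - [-1, [-0.026, 0.002, 0.103], [0, 0, 0.008]]
    - [-1, [-0.026, 0.002, 0.103], [0, 0, 0.008]]

```text
time: 7.23
tool_pos: [0.4734, 0.0128, 0.1007]
tool_rot: [3.139, 0.0, 1.558]
contact_force: [0.9, 1.5, 6.3]
opening: 0.0231
```

Emit:
jog_arm:
  series:
    - [-1, [0, 0, -0.035], [0, 0, -0.012]]
    - [-1, [0, 0, -0.07], [0, 0, -0.012]]
    - [-1, [0.04, -0.003, -0.07], [0, 0, -0.012]]
    - [-1, [0.08, -0.006, -0.07], [0, 0, -0.012]]
    - [-1, [0.12, -0.01, -0.07], [0, 0, -0.012]]
    - [-1, [0.16, -0.014, -0.07], [0, 0, -0.012]]
    - [-1, [0.2, -0.014, -0.07], [0, 0, -0.012]]
    - [-1, [0.24, -0.014, -0.06], [0, 0, -0.012]]
    - [-1, [0.28, -0.014, -0.03], [0, 0, -0.012]]
    - [-1, [0.304, -0.014, 0.0], [0, 0, -0.012]]
    - [-1, [0.304, -0.014, 0.035], [0, 0, -0.012]]
    - [-1, [0.304, -0.014, 0.055], [0, 0, -0.012]]

```text
time: 8.23
tool_pos: [0.4603, 0.3179, 0.0408]
tool_rot: [-3.138, 0.002, 1.573]
contact_force: [-0.6, -1.2, -0.6]
opening: 0.023
```

Emit:
jog_arm:
  series:
    - [-1, [0, 0, 0.008], [0, 0, 0]]
    - [-1, [0, 0, 0.015], [0, 0, 0]]
    - [-1, [0, 0, 0.019], [0, 0, 0]]
    - [-1, [0, 0, 0.02], [0, 0, 0]]
    - [-1, [0, 0, 0.02], [0, 0, 0]]

```text
time: 8.65
tool_pos: [0.4636, 0.3168, 0.0258]
tool_rot: [3.14, -0.001, 1.569]
contact_force: [0.2, 0.3, -0.8]
opening: 0.0234
```

Emit:
jog_arm:
  series:
    - [-1, [0, -0.003, 0.002], [0, 0, 0]]
    - [-1, [0, -0.003, 0.004], [0, 0, 0]]
    - [-1, [0, -0.003, 0.004], [0, 0, 0]]

```text
time: 8.9
tool_pos: [0.462, 0.3172, 0.0245]
tool_rot: [3.135, -0.002, 1.57]
contact_force: [-1.7, -4.9, 18.0]
opening: 0.0234
```

Emit:
jog_arm:
  series:
    - [0.1, [0, 0, -0.002], [0, 0, 0]]
    - [0.1, [0, 0, -0.002], [0, 0, 0]]
    - [0.1, [0, 0, -0.03], [0, 0, 0]]
    - [0.1, [0, 0, -0.07], [0, 0, 0]]
    - [0.1, [0, 0.0, -0.11], [0, 0, 0]]
    - [0.1, [-0.02, 0.0, -0.15], [0, 0, 0]]
    - [0.1, [-0.06, 0.01, -0.18], [0, 0, 0]]
    - [0.1, [-0.1, 0.013, -0.18], [0, 0, 0]]
    - [0.1, [-0.14, 0.02, -0.18], [0, 0, 0]]
    - [0.1, [-0.18, 0.024, -0.18], [0, 0, 0]]
    - [0.1, [-0.22, 0.024, -0.18], [0, 0, 0]]
    - [0.1, [-0.26, 0.024, -0.18], [0, 0, 0]]

```text
time: 9.9
tool_pos: [0.4831, 0.0574, 0.2011]
tool_rot: [3.14, 0.0, 1.57]
contact_force: [0.5, -0.6, -0.2]
opening: 0.0504
```

Emit:
jog_arm:
  series:
    - [0.1, [-0.04, 0, 0], [0, 0, 0]]
    - [0.1, [-0.08, 0, 0], [0, 0, 0]]
    - [0.1, [-0.12, 0, 0], [0, 0, 0]]
    - [0.1, [-0.16, 0, 0], [0, 0, 0]]
    - [0.1, [-0.167, 0, 0.02], [0, 0, 0]]
    - [0.1, [-0.167, 0, 0.02], [0, 0, 0]]

```text
time: 10.4
tool_pos: [0.4816, -0.1099, 0.1785]
tool_rot: [-3.138, -0.001, 1.565]
contact_force: [-0.5, -0.0, -0.0]
opening: 0.0502
```

```bash
python3 - <<'E'
from h import *
c,p,T,s=snap("wrist","w5");print(s["tool_pos"],s["tool_rot"])
flange(p,.075)
c,p,T,s=snap("top","t5")
cv2.imwrite("pics/t5z.png",cv2.resize(c["img"][110:280,80:400,::-1],None,fx=2.5,fy=2.5,interpolation=2))
E
```

```text
[ 0.4815986  -0.10989432  0.17847159] [-3.13800382e+00 -9.73596824e-04  1.56534535e+00]
z 0.075 [224, 0, 82, 63, 384] min [0.4438 0.001  0.071 ] max [0.5018 0.0411 0.079 ] enc [0.4727 0.0124] 0.0292
z 0.075 [240, 197, 87, 78, 4490] min [ 0.45   -0.1692  0.0711] max [ 0.5225 -0.1006  0.079 ] enc [ 0.4862 -0.1374] 0.037
```

View pics/w5.png

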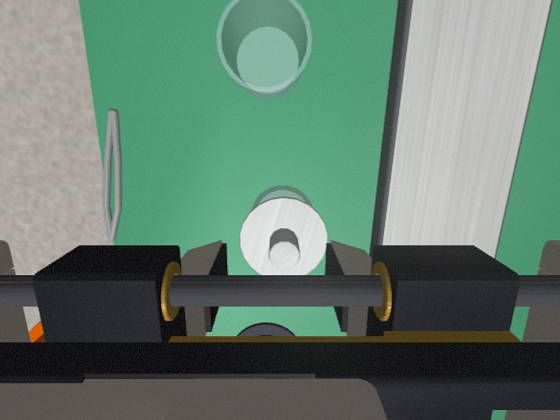

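View pics/t5z.png

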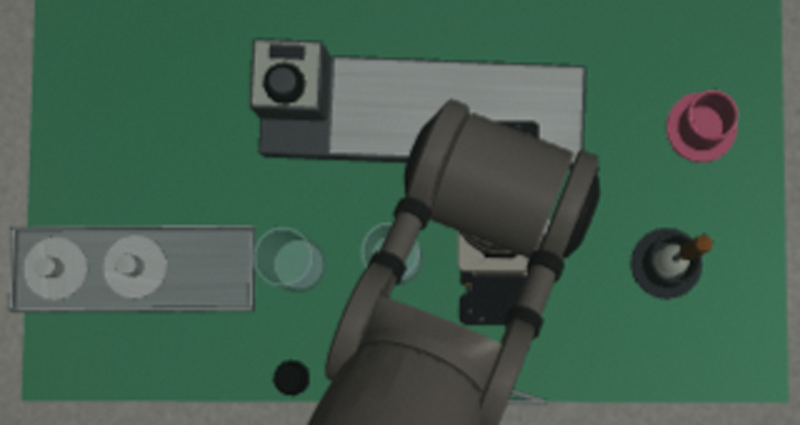

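Both lids lie flat in the tray at (50,267) and (133,265) in the zoomed top view. The low lid's centre is (0.486, -0.138). I'll pick it.

Emit:
jog_arm:
  series:
    - [0.1, [-0.028, 0.005, 0.02], [0, 0, -0.005]]
    - [0.1, [-0.028, 0.005, 0.06], [0, 0, -0.005]]
    - [0.1, [-0.028, 0.005, 0.09], [0, 0, -0.005]]
    - [0.1, [-0.028, 0.005, 0.098], [0, 0, -0.005]]
    - [0.1, [-0.028, 0.005, 0.1], [0, 0, -0.005]]
    - [-1, [-0.028, 0.005, 0.1], [0, 0, -0.005]]
    - [-1, [-0.028, 0.005, 0.1], [0, 0, -0.005]]
    - [-1, [-0.028, 0.005, 0.1], [0, 0, -0.005]]
    - [-1, [-0.028, 0.005, 0.1], [0, 0, -0.005]]
    - [-1, [-0.028, 0.005, 0.1], [0, 0, -0.005]]
    - [-1, [-0.028, 0.005, 0.1], [0, 0, -0.005]]

```text
time: 11.42
tool_pos: [0.4888, -0.1359, 0.0819]
tool_rot: [3.14, 0.001, 1.575]
contact_force: [-0.4, 1.0, 6.6]
opening: 0.0235
```

Emit:
jog_arm:
  series:
    - [-1, [0, 0, -0.03], [0, 0, 0]]
    - [-1, [0, 0, -0.07], [0, 0, 0]]
    - [-1, [0.02, 0, -0.1], [0, 0, 0]]
    - [-1, [0.06, -0.006, -0.11], [0, 0, 0]]
    - [-1, [0.1, -0.01, -0.11], [0, 0, 0]]
    - [-1, [0.14, -0.014, -0.11], [0, 0, 0]]
    - [-1, [0.18, -0.018, -0.11], [0, 0, 0]]
    - [-1, [0.22, -0.022, -0.11], [0, 0, 0]]
    - [-1, [0.26, -0.026, -0.11], [0, 0, 0]]
    - [-1, [0.3, -0.028, -0.11], [0, 0, 0]]
    - [-1, [0.34, -0.028, -0.11], [0, 0, 0]]
    - [-1, [0.364, -0.028, -0.1], [0, 0, 0]]

```text
time: 12.42
tool_pos: [0.4591, 0.2319, 0.1825]
tool_rot: [3.138, -0.002, 1.577]
contact_force: [1.5, 0.9, -0.7]
opening: 0.0235
```

Emit:
jog_arm:
  series:
    - [-1, [0, 0, 0.03], [0, 0, 0]]
    - [-1, [0, 0, 0.07], [0, 0, 0]]
    - [-1, [0, 0, 0.11], [0, 0, 0]]
    - [-1, [0, 0, 0.13], [0, 0, 0]]
    - [-1, [0, 0, 0.13], [0, 0, 0]]
    - [-1, [0, 0, 0.13], [0, 0, 0]]

```text
time: 12.92
tool_pos: [0.4584, 0.2279, 0.0504]
tool_rot: [-3.14, 0.001, 1.575]
contact_force: [0.7, -0.4, -0.4]
opening: 0.0233
```

Emit:
jog_arm:
  series:
    - [-1, [0, 0.001, 0.01], [0, 0, 0]]
    - [-1, [0, 0.001, 0.018], [0, 0, 0]]
    - [-1, [0, 0.001, 0.022], [0, 0, 0]]
    - [-1, [0, 0.001, 0.024], [0, 0, 0]]
    - [-1, [0, 0.001, 0.024], [0, 0, 0]]

```text
time: 13.33
tool_pos: [0.4597, 0.2281, 0.0266]
tool_rot: [-3.142, 0.0, 1.575]
contact_force: [-0.8, 0.9, -1.5]
opening: 0.0235
```

Emit:
jog_arm:
  series:
    - [-1, [0, 0, 0.001], [0, 0, 0]]
    - [-1, [0, 0, 0.002], [0, 0, 0]]
    - [-1, [0, 0, 0.002], [0, 0, 0]]

```text
time: 13.58
tool_pos: [0.4601, 0.2282, 0.0259]
tool_rot: [3.14, -0.0, 1.575]
contact_force: [-2.2, -0.6, 8.0]
opening: 0.0233
```

Emit:
jog_arm:
  series:
    - [0.1, [0, 0, 0], [0, 0, 0]]
    - [0.1, [0, 0, 0], [0, 0, 0]]
    - [0.1, [0, 0, -0.03], [0, 0, 0]]
    - [0.1, [0, 0, -0.07], [0, 0, 0]]
    - [0.1, [0, 0, -0.11], [0, 0, 0]]
    - [0.1, [-0.02, 0, -0.15], [0, 0, 0]]
    - [0.1, [-0.05, 0, -0.18], [0, 0, 0]]
    - [0.1, [-0.08, 0, -0.21], [0, 0, 0]]
    - [0.1, [-0.11, 0, -0.24], [0, 0, 0]]
    - [0.1, [-0.14, 0, -0.26], [0, 0, 0]]
    - [0.1, [-0.18, 0, -0.275], [0, 0, 0]]
    - [0.1, [-0.22, 0, -0.275], [0, 0, 0]]

```text
time: 14.58
tool_pos: [0.4617, 0.0067, 0.3035]
tool_rot: [3.134, 0.001, 1.576]
contact_force: [1.1, -0.6, -0.2]
opening: 0.0508
```

Emit:
jog_arm:
  series:
    - [0.1, [-0.04, 0, 0], [0, 0, 0]]
    - [0.1, [-0.08, 0, 0], [0, 0, 0]]
    - [0.1, [-0.12, 0, 0], [0, 0, 0]]
    - [0.1, [-0.16, 0, 0], [0, 0, 0]]
    - [0.1, [-0.2, 0, 0], [0, 0, 0]]
    - [0.1, [-0.24, 0, 0], [0, 0, 0]]
    - [0.1, [-0.25, 0, 0], [0, 0, 0]]
    - [0.1, [-0.25, 0, 0], [0, 0, 0]]

```text
time: 15.25
tool_pos: [0.4612, -0.2446, 0.299]
tool_rot: [-3.141, 0.0, 1.571]
contact_force: [-0.7, -0.2, -0.1]
opening: 0.0506
```

```bash
python3 - <<'E'
from h import *
c,p,T,s=snap("wrist","w6");print(s["tool_pos"],s["tool_rot"])
c,p,T,s=snap("top","t6")
cv2.imwrite("pics/t6z.png",cv2.resize(c["img"][110:280,80:400,::-1],None,fx=2.5,fy=2.5,interpolation=2))
E
```

```text
[ 0.46115149 -0.2446004   0.29904919] [-3.14087081e+00  8.72531113e-05  1.57061105e+00]
```

View pics/w6.png

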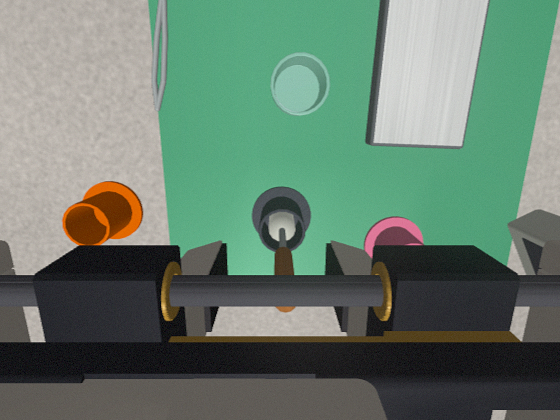

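View pics/t6z.png

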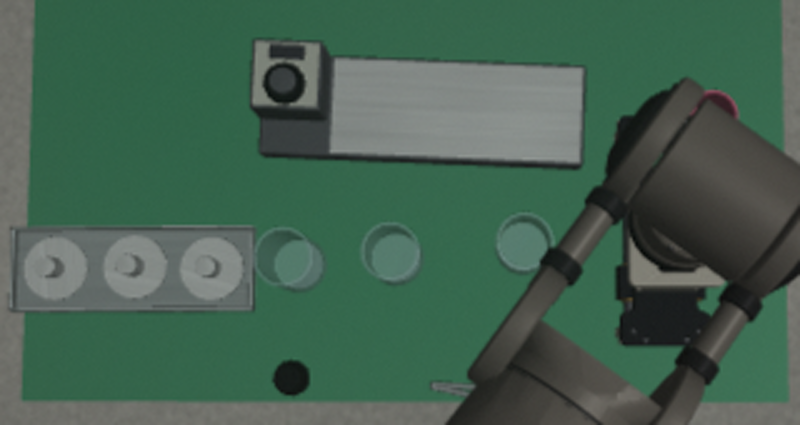

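All three lids lie in the tray and the jars haven't moved. The brush handle is at (284,260), and the stand ring is centred near (282,218). Next I'll measure the brush axis and the stand.

```bash
python3 - <<'E'
from h import *
c,p,T,s=snap("wrist","w7")
hsv=cv2.cvtColor(c["img"],cv2.COLOR_RGB2HSV)
sub=np.zeros(p.shape[:2],bool);sub[225:315,265:305]=1
m=sub&(p[...,2]>.145)&(p[...,2]<.245)&(hsv[...,1]>90)
q=p[m]
for a in np.arange(.15,.24,.02):
    k=q[abs(q[:,2]-a)<.01]
    if len(k)>10: print(a.round(2),len(k),k.mean(0).round(4),k.min(0).round(4),k.max(0).round(4))
sub[:]=0;sub[180:260,245:320]=1
m=sub&(p[...,2]>.064)&(p[...,2]<.078);k=p[m];print("stand rim",len(k),k.min(0).round(4),k.max(0).round(4))
E
```

```text
0.15 87 [ 0.4673 -0.2999  0.1534] [ 0.46   -0.3062  0.146 ] [ 0.4756 -0.2979  0.1597]
0.17 149 [ 0.4668 -0.3001  0.1702] [ 0.4591 -0.3053  0.16  ] [ 0.4754 -0.2976  0.1799]
0.19 144 [ 0.4669 -0.2998  0.1882] [ 0.4592 -0.3054  0.1801] [ 0.4755 -0.298   0.1986]
0.23 165 [ 0.4673 -0.3095  0.2352] [ 0.4595 -0.3141  0.232 ] [ 0.4755 -0.3056  0.2365]
stand rim 809 [ 0.4387 -0.3342  0.064 ] [ 0.4954 -0.2784  0.0767]
```

Emit:
jog_arm:
  series:
    - [0.1, [-0.04, 0.006, 0], [0, 0, 0]]
    - [0.1, [-0.0625, 0.006, 0], [0, 0, 0]]
    - [0.1, [-0.0625, 0.006, 0.03], [0, 0, 0]]
    - [0.1, [-0.0625, 0.006, 0.07], [0, 0, 0]]
    - [0.1, [-0.0625, 0.006, 0.105], [0, 0, 0]]
    - [0.1, [-0.0625, 0.006, 0.117], [0, 0, 0]]
    - [-1, [-0.0625, 0.006, 0.117], [0, 0, 0]]
    - [-1, [-0.0625, 0.006, 0.117], [0, 0, 0]]
    - [-1, [-0.0625, 0.006, 0.117], [0, 0, 0]]
    - [-1, [-0.0625, 0.006, 0.117], [0, 0, 0]]
    - [-1, [-0.0625, 0.006, 0.117], [0, 0, 0]]
    - [-1, [-0.0625, 0.006, 0.117], [0, 0, 0]]
  squeeze: 35

```text
time: 16.4
tool_pos: [0.4683, -0.3046, 0.1841]
tool_rot: [3.14, 0.002, 1.575]
contact_force: [-1.8, -0.0, 5.2]
opening: 0.0177
```

Emit:
jog_arm:
  series:
    - [-1, [0, 0, -0.03], [0, 0, 0]]
    - [-1, [0, 0, -0.07], [0, 0, 0]]
    - [-1, [0, 0, -0.105], [0, 0, 0]]
    - [-1, [0.01, 0, -0.136], [0, 0, 0]]
    - [-1, [0.05, 0, -0.14], [0, 0, 0]]
    - [-1, [0.09, 0, -0.14], [0, 0, 0]]
    - [-1, [0.13, 0, -0.14], [0, 0, 0]]
    - [-1, [0.17, 0, -0.14], [0, 0, 0]]
    - [-1, [0.21, 0, -0.14], [0, 0, 0]]
    - [-1, [0.25, 0, -0.14], [0, 0, 0]]
    - [-1, [0.29, 0, -0.14], [0, 0, 0]]
    - [-1, [0.33, -0.003, -0.14], [0, 0, 0]]

```text
time: 17.4
tool_pos: [0.4633, 0.0274, 0.3231]
tool_rot: [3.141, 0.0, 1.574]
contact_force: [1.2, -0.1, -2.0]
opening: 0.0172
```

Emit:
jog_arm:
  series:
    - [-1, [0.03, 0, 0], [0, 0, 0]]
    - [-1, [0.06, 0, 0], [0, 0, 0]]
    - [-1, [0.09, 0, 0], [0, 0, 0]]
    - [-1, [0.1, 0, 0], [0, 0, 0]]
    - [-1, [0.1, 0, 0], [0, 0, 0]]

```text
time: 17.82
tool_pos: [0.4628, 0.1276, 0.3228]
tool_rot: [3.141, -0.0, 1.578]
contact_force: [0.1, -1.1, -2.0]
opening: 0.0174
```

```bash
python3 - <<'E'
from h import *
c,p,T,s=snap("wrist","w8");print(s["tool_pos"],s["tool_rot"])
c,p,T,s=snap("side","s8")
cv2.imwrite("pics/s8z.png",cv2.resize(c["img"][60:260,180:340,::-1],None,fx=3,fy=3))
E
```

```text
[0.46280087 0.12758078 0.32282464] [ 3.14139916e+00 -3.78713553e-04  1.57820330e+00]
```

View pics/w8.png

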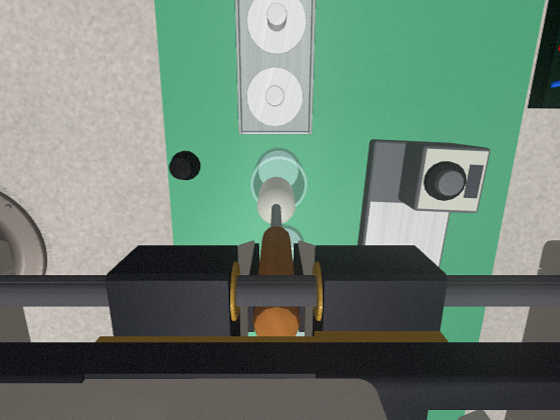

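View pics/s8z.png

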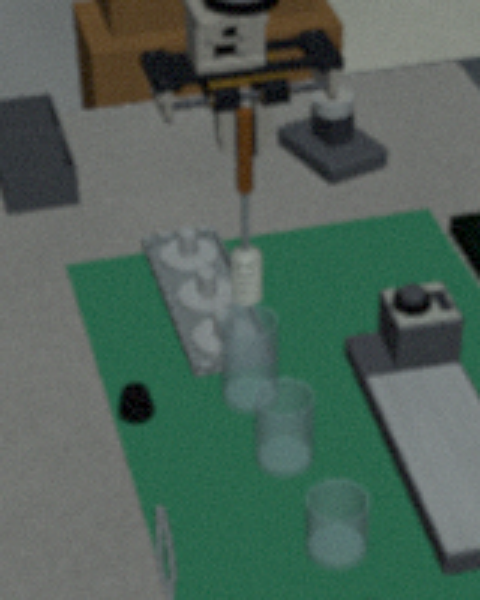

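```bash
python3 - <<'E'
from h import *
c,p,T,s=snap("wrist","w9");K=c["camera_matrix"]
# rim outer edge at z=.110: bbox from picture left/right/top of ring
for uv in ((251,185),(307,185),(278,149)): print(uv,ray(c,T,*uv,.110).round(4))
m=(abs(p[...,2]-.110)<.006); m[:140]=0;m[225:]=0;m[:,:240]=0;m[:,320:]=0
print(m.sum(),p[m].min(0).round(4),p[m].max(0).round(4))
m=(p[...,2]>.15)&(p[...,2]<.205); m[:150]=0;m[235:]=0;m[:,:240]=0;m[:,320:]=0
print("head",m.sum(),p[m].min(0).round(4),p[m].max(0).round(4))
E
```

```text
(251, 185) [0.434  0.1229 0.11  ]
(307, 185) [0.4975 0.1233 0.11  ]
(278, 149) [0.4644 0.1634 0.11  ]
485 [0.4327 0.102  0.104 ] [0.4965 0.1597 0.1114]
head 871 [0.4448 0.1064 0.1513] [0.4782 0.1393 0.205 ]
```

Emit:
jog_arm:
  series:
    - [-1, [0.005, 0.003, 0.0], [0, 0, 0]]
    - [-1, [0.005, 0.003, 0.03], [0, 0, 0]]
    - [-1, [0.005, 0.003, 0.065], [0, 0, 0]]
    - [-1, [0.005, 0.003, 0.1], [0, 0, 0]]
    - [-1, [0.005, 0.003, 0.125], [0, 0, 0]]
    - [-1, [0.005, 0.003, 0.134], [0, 0, 0]]
    - [-1, [0.005, 0.003, 0.134], [0, 0, 0]]
    - [-1, [0.005, 0.003, 0.134], [0, 0, 0]]

```text
time: 18.63
tool_pos: [0.467, 0.1302, 0.1896]
tool_rot: [3.141, 0.0, 1.574]
contact_force: [0.1, 0.0, -1.0]
opening: 0.0176
```

Emit:
jog_arm:
  series:
    - [-1, [0, 0, 0.002], [0, 0, 0]]
    - [-1, [0, 0, 0.002], [0, 0, 0]]
    - [-1, [0, 0, -0.035], [0, 0, 0]]
    - [-1, [0, 0, -0.062], [0, 0, 0]]
    - [-1, [0, 0, -0.064], [0, 0, 0]]
    - [-1, [0, 0, -0.064], [0, 0, 0]]
    - [-1, [0, 0, -0.064], [0, 0, 0]]
    - [-1, [0, 0, -0.03], [0, 0, 0]]
    - [-1, [0, 0, -0.002], [0, 0, 0]]
    - [-1, [0, 0, 0.002], [0, 0, 0]]
    - [-1, [0, 0, 0.002], [0, 0, 0]]
    - [-1, [0, 0, 0.002], [0, 0, 0]]

```text
time: 19.63
tool_pos: [0.4655, 0.1306, 0.186]
tool_rot: [-3.139, 0.0, 1.575]
contact_force: [0.7, 1.1, -1.1]
opening: 0.0177
```

```bash
python3 - <<'E'
from h import *
print(status.observe()["tool_pos"])
c,p,T,s=snap("side","s10")
cv2.imwrite("pics/s10z.png",cv2.resize(c["img"][60:260,180:340,::-1],None,fx=3,fy=3))
E
```

```text
[0.46552805 0.13055682 0.1860149 ]
```

View pics/s10z.png

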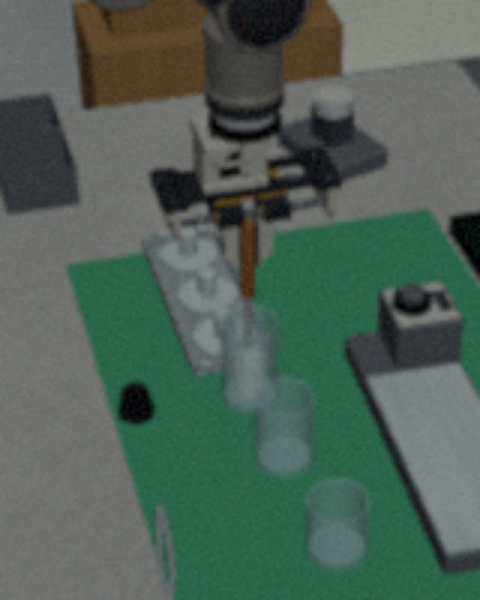

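The brush is at the floor of the tall jar, and the contact force stays low. On to the mid jar.

Emit:
jog_arm:
  series:
    - [-1, [0, 0, -0.03], [0, 0, 0]]
    - [-1, [0, 0, -0.07], [0, 0, 0]]
    - [-1, [0, 0, -0.11], [0, 0, 0]]
    - [-1, [0, 0, -0.136], [0, 0, 0]]
    - [-1, [-0.02, 0.003, -0.136], [0, 0, 0]]
    - [-1, [-0.06, 0.006, -0.136], [0, 0, 0]]
    - [-1, [-0.1, 0.0085, -0.136], [0, 0, 0]]
    - [-1, [-0.113, 0.0085, -0.136], [0, 0, 0]]
    - [-1, [-0.113, 0.0085, -0.136], [0, 0, 0]]
    - [-1, [-0.113, 0.0085, -0.136], [0, 0, 0]]

```text
time: 20.52
tool_pos: [0.475, 0.0173, 0.323]
tool_rot: [3.141, -0.0, 1.573]
contact_force: [-0.4, 0.6, -0.4]
opening: 0.0174
```

```bash
python3 - <<'E'
from h import *
c,p,T,s=snap("wrist","w11");print(s["tool_pos"],s["tool_rot"])
m=(abs(p[...,2]-.090)<.006); m[:140]=0;m[235:]=0;m[:,:240]=0;m[:,330:]=0
print(m.sum(),p[m].min(0).round(4),p[m].max(0).round(4))
m=(p[...,2]>.15)&(p[...,2]<.205); m[:150]=0;m[235:]=0;m[:,:240]=0;m[:,320:]=0
print("head",m.sum(),p[m].min(0).round(4),p[m].max(0).round(4))
E
```

```text
[0.47497115 0.01730471 0.32296915] [ 3.14143668e+00 -4.29914795e-04  1.57269742e+00]
423 [ 0.4405 -0.0112  0.084 ] [0.5044 0.0447 0.0913]
head 698 [ 0.457  -0.001   0.1519] [0.49   0.0318 0.205 ]
```

View pics/w11.png

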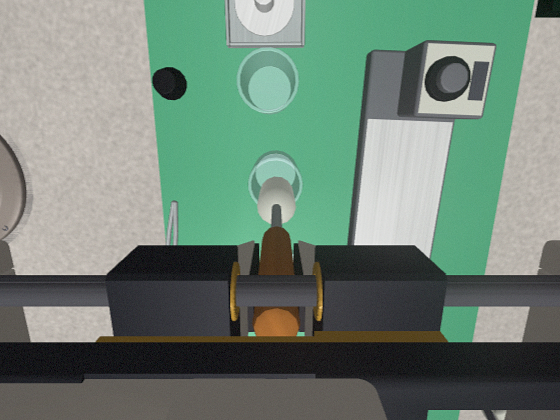

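Emit:
jog_arm:
  series:
    - [-1, [-0.003, -0.001, 0.03], [0, 0, 0]]
    - [-1, [-0.003, -0.001, 0.065], [0, 0, 0]]
    - [-1, [-0.003, -0.001, 0.1], [0, 0, 0]]
    - [-1, [-0.003, -0.001, 0.125], [0, 0, 0]]
    - [-1, [-0.003, -0.001, 0.136], [0, 0, 0]]
    - [-1, [-0.003, -0.001, 0.136], [0, 0, 0]]
    - [-1, [-0.003, -0.001, 0.136], [0, 0, 0]]
    - [-1, [-0.003, -0.001, 0.136], [0, 0, 0]]

```text
time: 21.23
tool_pos: [0.4746, 0.0154, 0.1876]
tool_rot: [3.14, 0.0, 1.576]
contact_force: [0.4, -0.0, -0.9]
opening: 0.0176
```

Emit:
jog_arm:
  series:
    - [-1, [0, 0, 0.0], [0, 0, 0]]
    - [-1, [0, 0, -0.03], [0, 0, 0]]
    - [-1, [0, 0, -0.05], [0, 0, 0]]
    - [-1, [0, 0, -0.052], [0, 0, 0]]
    - [-1, [0, 0, -0.052], [0, 0, 0]]
    - [-1, [0, 0, -0.052], [0, 0, 0]]
    - [-1, [0, 0, -0.03], [0, 0, 0]]
    - [-1, [0, 0, -0.005], [0, 0, 0]]
    - [-1, [0, 0, 0], [0, 0, 0]]
    - [-1, [0, 0, 0], [0, 0, 0]]
    - [-1, [0, 0, 0], [0, 0, 0]]
    - [-1, [0, 0, 0], [0, 0, 0]]

```text
time: 22.23
tool_pos: [0.4746, 0.0146, 0.1875]
tool_rot: [3.14, 0.0, 1.575]
contact_force: [-1.3, -0.0, -0.7]
opening: 0.0174
```

```bash
python3 - <<'E'
from h import *
print(status.observe()["tool_pos"])
c,p,T,s=snap("side","s12")
cv2.imwrite("pics/s12z.png",cv2.resize(c["img"][60:260,180:340,::-1],None,fx=3,fy=3))
E
```

```text
[0.47459445 0.01457675 0.18745742]
```

View pics/s12z.png

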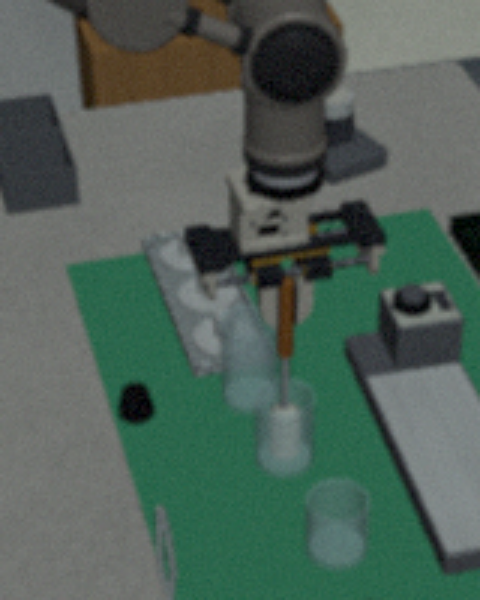

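Emit:
jog_arm:
  series:
    - [-1, [0, 0, -0.03], [0, 0, 0]]
    - [-1, [0, 0, -0.07], [0, 0, 0]]
    - [-1, [0, 0, -0.11], [0, 0, 0]]
    - [-1, [0, 0, -0.136], [0, 0, 0]]
    - [-1, [-0.02, 0.003, -0.136], [0, 0, 0]]
    - [-1, [-0.06, 0.006, -0.136], [0, 0, 0]]
    - [-1, [-0.1, 0.01, -0.136], [0, 0, 0]]
    - [-1, [-0.14, 0.0125, -0.136], [0, 0, 0]]
    - [-1, [-0.149, 0.0125, -0.136], [0, 0, 0]]
    - [-1, [-0.149, 0.0125, -0.136], [0, 0, 0]]
    - [-1, [-0.149, 0.0125, -0.136], [0, 0, 0]]

```text
time: 23.2
tool_pos: [0.4871, -0.1344, 0.3231]
tool_rot: [3.141, -0.0, 1.573]
contact_force: [-0.4, 0.4, -1.0]
opening: 0.0172
```

```bash
python3 - <<'E'
from h import *
c,p,T,s=snap("wrist","w13");print(s["tool_pos"],s["tool_rot"])
m=(abs(p[...,2]-.070)<.006); m[:140]=0;m[235:]=0;m[:,:240]=0;m[:,330:]=0
print(m.sum(),p[m].min(0).round(4),p[m].max(0).round(4))
m=(p[...,2]>.15)&(p[...,2]<.205); m[:150]=0;m[235:]=0;m[:,:240]=0;m[:,320:]=0
print("head",m.sum(),p[m].min(0).round(4),p[m].max(0).round(4))
E
```

```text
[ 0.48709502 -0.13440031  0.32308528] [ 3.14111175e+00 -3.34588116e-04  1.57323101e+00]
390 [ 0.4537 -0.1602  0.064 ] [ 0.5181 -0.1048  0.0719]
head 631 [ 0.4696 -0.1522  0.1505] [ 0.5023 -0.1197  0.205 ]
```

View pics/w13.png

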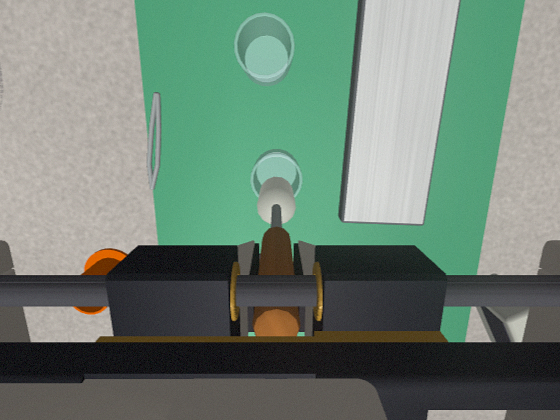

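Jar centre (0.486, -0.1375) and brush head (0.486, -0.1365) line up.

Emit:
jog_arm:
  series:
    - [-1, [-0.001, 0, 0.03], [0, 0, 0]]
    - [-1, [-0.001, 0, 0.065], [0, 0, 0]]
    - [-1, [-0.001, 0, 0.1], [0, 0, 0]]
    - [-1, [-0.001, 0, 0.125], [0, 0, 0]]
    - [-1, [-0.001, 0, 0.136], [0, 0, 0]]
    - [-1, [-0.001, 0, 0.136], [0, 0, 0]]
    - [-1, [-0.001, 0, 0.136], [0, 0, 0]]
    - [-1, [-0.001, 0, 0.136], [0, 0, 0]]

```text
time: 23.92
tool_pos: [0.488, -0.1347, 0.1881]
tool_rot: [3.139, 0.001, 1.576]
contact_force: [-0.2, 0.5, -1.9]
opening: 0.0172
```

Emit:
jog_arm:
  series:
    - [-1, [0, 0, 0.0], [0, 0, 0]]
    - [-1, [0, 0, -0.03], [0, 0, 0]]
    - [-1, [0, 0, -0.042], [0, 0, 0]]
    - [-1, [0, 0, -0.042], [0, 0, 0]]
    - [-1, [0, 0, -0.042], [0, 0, 0]]
    - [-1, [0, 0, -0.042], [0, 0, 0]]
    - [-1, [0, 0, -0.02], [0, 0, 0]]
    - [-1, [0, 0, 0], [0, 0, 0]]
    - [-1, [0, 0, 0], [0, 0, 0]]
    - [-1, [0, 0, 0], [0, 0, 0]]
    - [-1, [0, 0, 0], [0, 0, 0]]
    - [-1, [0, 0, 0], [0, 0, 0]]

```text
time: 24.92
tool_pos: [0.4876, -0.1355, 0.1875]
tool_rot: [3.141, 0.001, 1.575]
contact_force: [-0.8, 0.1, -1.3]
opening: 0.0177
```

```bash
python3 - <<'E'
from h import *
print(status.observe()["tool_pos"])
c,p,T,s=snap("side","s14")
cv2.imwrite("pics/s14z.png",cv2.resize(c["img"][100:300,210:370,::-1],None,fx=3,fy=3))
E
```

```text
[ 0.48757535 -0.1354926   0.18748493]
```

View pics/s14z.png

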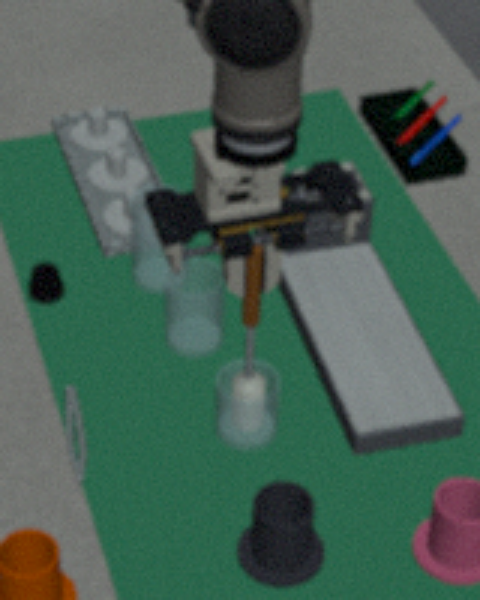

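Emit:
jog_arm:
  series:
    - [-1, [0, 0, -0.03], [0, 0, 0]]
    - [-1, [0, 0, -0.07], [0, 0, 0]]
    - [-1, [0, 0, -0.11], [0, 0, 0]]
    - [-1, [-0.03, -0.003, -0.12], [0, 0, 0]]
    - [-1, [-0.07, -0.006, -0.12], [0, 0, 0]]
    - [-1, [-0.11, -0.01, -0.12], [0, 0, 0]]
    - [-1, [-0.15, -0.0195, -0.12], [0, 0, 0]]
    - [-1, [-0.1685, -0.0195, -0.12], [0, 0, 0]]
    - [-1, [-0.1685, -0.0195, -0.12], [0, 0, 0]]
    - [-1, [-0.1685, -0.0195, -0.12], [0, 0, 0]]

```text
time: 25.8
tool_pos: [0.468, -0.3046, 0.3068]
tool_rot: [3.141, -0.0, 1.573]
contact_force: [1.2, 0.5, -0.9]
opening: 0.0179
```

```bash
python3 - <<'E'
from h import *
c,p,T,s=snap("wrist","w15");print(s["tool_pos"],s["tool_rot"])
m=(abs(p[...,2]-.072)<.006); m[:140]=0;m[235:]=0;m[:,:230]=0;m[:,330:]=0
print(m.sum(),p[m].min(0).round(4),p[m].max(0).round(4))
m=(p[...,2]>.14)&(p[...,2]<.19); m[:150]=0;m[235:]=0;m[:,:240]=0;m[:,320:]=0
print("head",m.sum(),p[m].min(0).round(4),p[m].max(0).round(4))
E
```

```text
[ 0.4680312  -0.30458625  0.30684366] [ 3.14141206e+00 -2.74589711e-04  1.57262636e+00]
362 [ 0.4384 -0.326   0.0665] [ 0.4951 -0.2786  0.0738]
head 645 [ 0.4506 -0.3232  0.14  ] [ 0.4839 -0.2903  0.19  ]
```

View pics/w15.png

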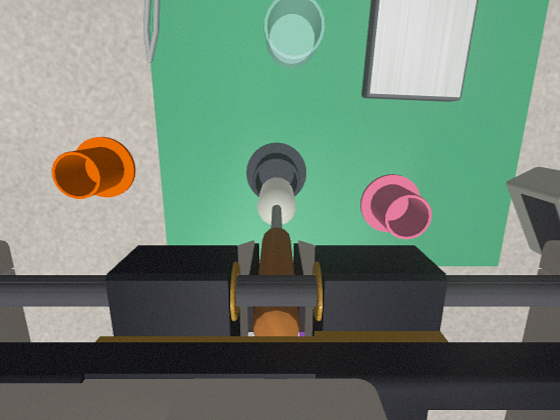

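Emit:
jog_arm:
  series:
    - [-1, [0, 0, 0.03], [0, 0, 0]]
    - [-1, [0, 0, 0.06], [0, 0, 0]]
    - [-1, [0, 0, 0.09], [0, 0, 0]]
    - [-1, [0, 0, 0.11], [0, 0, 0]]
    - [-1, [0, 0, 0.118], [0, 0, 0]]
    - [-1, [0, 0, 0.121], [0, 0, 0]]
    - [-1, [0, 0, 0.122], [0, 0, 0]]
    - [-1, [0, 0, 0.122], [0, 0, 0]]

```text
time: 26.52
tool_pos: [0.4692, -0.3039, 0.1862]
tool_rot: [3.14, 0.002, 1.576]
contact_force: [0.6, -0.2, -1.5]
opening: 0.0172
```

Emit:
jog_arm:
  series:
    - [-1, [0, -0.001, 0.001], [0, 0, 0]]
    - [-1, [0, -0.001, 0.002], [0, 0, 0]]
    - [-1, [0, -0.001, 0.002], [0, 0, 0]]

```text
time: 26.77
tool_pos: [0.4675, -0.304, 0.1834]
tool_rot: [3.141, 0.001, 1.575]
contact_force: [-0.0, 0.0, -2.1]
opening: 0.0174
```

Emit:
jog_arm:
  series:
    - [0.1, [0, 0, 0.001], [0, 0, 0]]
    - [0.1, [0, 0, 0.001], [0, 0, 0]]
    - [0.1, [0, 0, -0.002], [0, 0, 0]]
    - [0.1, [0, 0, -0.03], [0, 0, 0]]
    - [0.1, [0, 0, -0.07], [0, 0, 0]]
    - [1, [0, 0, -0.1], [0, 0, 0]]
    - [1, [0.03, 0.003, -0.1], [0, 0, 0]]
    - [1, [0.07, 0.01, -0.1], [0, 0, 0]]
    - [1, [0.11, 0.015, -0.1], [0, 0, 0]]
    - [1, [0.15, 0.0185, -0.1], [0, 0, 0]]
    - [1, [0.1665, 0.0185, -0.08], [0, 0, 0]]
    - [1, [0.1665, 0.0185, -0.06], [0, 0, 0]]

```text
time: 27.77
tool_pos: [0.486, -0.1339, 0.2441]
tool_rot: [3.138, 0.001, 1.579]
contact_force: [-0.5, -0.7, -0.6]
opening: 0.0904
```

```bash
python3 - <<'E'
from h import *
c,p,T,s=snap("wrist","w16");print(s["tool_pos"],s["tool_rot"])
m=(abs(p[...,2]-.070)<.006); m[:, :200]=0;m[:,370:]=0;m[:130]=0;m[340:]=0
print(m.sum(),p[m].min(0).round(4),p[m].max(0).round(4))
c,p,T,s=snap("side","s16")
cv2.imwrite("pics/s16z.png",cv2.resize(c["img"][100:300,210:370,::-1],None,fx=3,fy=3))
E
```

```text
[ 0.48596141 -0.13385261  0.24410953] [3.13763080e+00 6.27714683e-04 1.57888909e+00]
1462 [ 0.439  -0.3138  0.064 ] [ 0.519  -0.1051  0.0746]
```

View pics/w16.png

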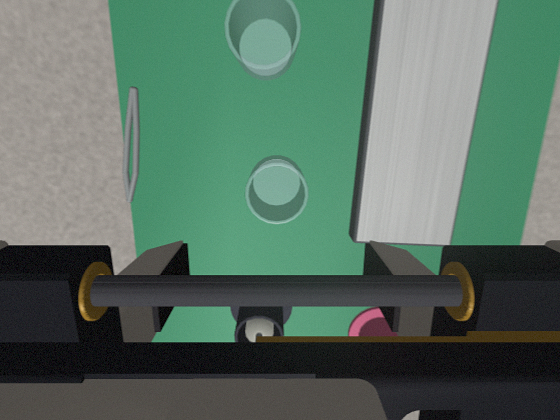

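View pics/s16z.png

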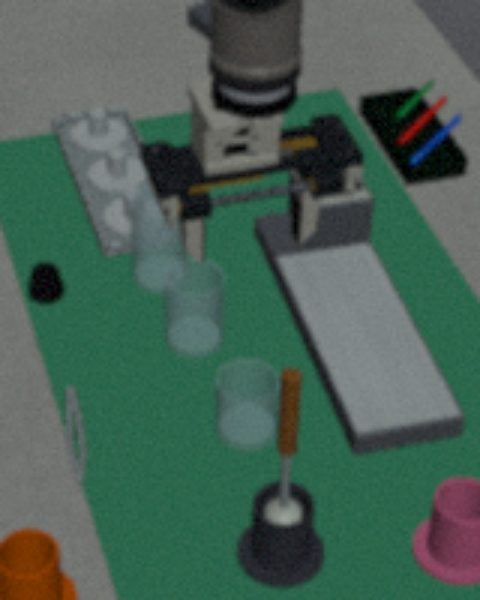

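The brush stands in its stand and the low jar hasn't moved. I'll grasp the low jar.

Emit:
jog_arm:
  series:
    - [1, [-0.004, 0.0005, 0.04], [0, 0, 0.008]]
    - [1, [-0.004, 0.0005, 0.08], [0, 0, 0.008]]
    - [1, [-0.004, 0.0005, 0.12], [0, 0, 0.008]]
    - [1, [-0.004, 0.0005, 0.16], [0, 0, 0.008]]
    - [1, [-0.004, 0.0005, 0.195], [0, 0, 0.008]]
    - [1, [-0.004, 0.0005, 0.21], [0, 0, 0.008]]
    - [-1, [-0.004, 0.0005, 0.212], [0, 0, 0.008]]
    - [-1, [-0.004, 0.0005, 0.212], [0, 0, 0.008]]
    - [-1, [-0.004, 0.0005, 0.212], [0, 0, 0.008]]
    - [-1, [-0.004, 0.0005, 0.212], [0, 0, 0.008]]
    - [-1, [-0.004, 0.0005, 0.212], [0, 0, 0.008]]
    - [-1, [-0.004, 0.0005, 0.212], [0, 0, 0.008]]
  squeeze: 30

```text
time: 28.87
tool_pos: [0.487, -0.142, 0.0325]
tool_rot: [3.138, 0.002, 1.567]
contact_force: [-0.2, -0.9, 7.6]
opening: 0.0644
```

Emit:
jog_arm:
  series:
    - [-1, [0, 0, -0.03], [0, 0, 0]]
    - [-1, [0, 0, -0.06], [0, 0, 0]]
    - [-1, [-0.005, 0.02, -0.07], [0, 0, 0]]
    - [-1, [-0.01, 0.05, -0.07], [0, 0, 0]]
    - [-1, [-0.015, 0.09, -0.07], [0, 0, 0]]
    - [-1, [-0.022, 0.13, -0.07], [0, 0, 0]]
    - [-1, [-0.022, 0.153, -0.07], [0, 0, 0]]
    - [-1, [-0.022, 0.153, -0.065], [0, 0, 0]]
    - [-1, [-0.022, 0.153, -0.05], [0, 0, 0]]
    - [-1, [-0.022, 0.153, -0.04], [0, 0, 0]]
    - [-1, [-0.022, 0.153, -0.04], [0, 0, 0]]

```text
time: 29.78
tool_pos: [0.6361, -0.163, 0.0676]
tool_rot: [-3.135, -0.002, 1.567]
contact_force: [-0.3, -0.1, -3.5]
opening: 0.0643
```

```bash
python3 - <<'E'
from h import *
c,p,T,s=snap("wrist","w17");print(s["tool_pos"],s["tool_rot"])
c,p,T,s=snap("side","s17")
cv2.imwrite("pics/s17z.png",cv2.resize(c["img"][100:300,210:370,::-1],None,fx=3,fy=3))
E
```

```text
[ 0.6360647  -0.16298535  0.067572  ] [-3.13533080e+00 -2.22296562e-03  1.56688590e+00]
```

View pics/s17z.png

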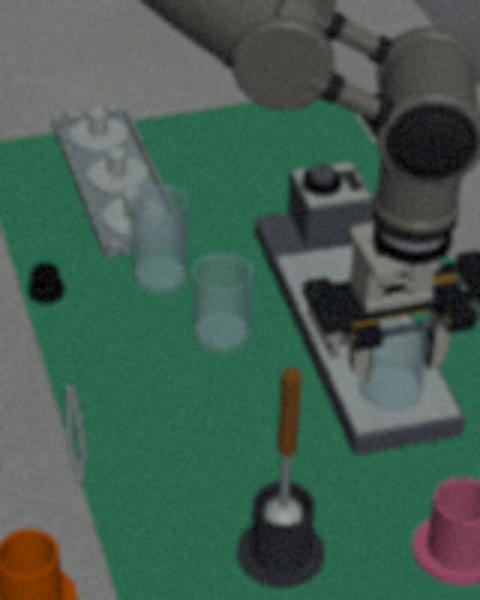

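The low jar hangs over the plate's near end at (393,360). The mid jar has been knocked: it went from (195,305) to (222,300) in the same crop, so I'll measure it again later. Now I'll lower the low jar.

Emit:
jog_arm:
  series:
    - [-1, [0, 0.003, 0.003], [0, 0, 0]]
    - [-1, [0, 0.003, 0.005], [0, 0, 0]]
    - [-1, [0, 0.003, 0.006], [0, 0, 0]]
    - [-1, [0, 0.003, 0.006], [0, 0, 0]]

```text
time: 30.22
tool_pos: [0.6415, -0.1639, 0.0648]
tool_rot: [-3.142, 0.0, 1.567]
contact_force: [0.9, -1.1, -2.6]
opening: 0.0643
```

Emit:
jog_arm:
  series:
    - [-1, [0, 0, 0.001], [0, 0, 0]]
    - [-1, [0, 0, 0.002], [0, 0, 0]]
    - [-1, [0, 0, 0.003], [0, 0, 0]]
    - [-1, [0, 0, 0.003], [0, 0, 0]]

```text
time: 30.55
tool_pos: [0.6417, -0.164, 0.0626]
tool_rot: [3.141, 0.0, 1.567]
contact_force: [-2.3, 0.3, 2.1]
opening: 0.0641
```

Emit:
jog_arm:
  series:
    - [1, [0, 0, 0], [0, 0, 0]]
    - [1, [0, 0, 0], [0, 0, 0]]
    - [1, [0, 0, 0], [0, 0, 0]]
    - [1, [0, 0, 0], [0, 0, 0]]
    - [1, [0, 0, -0.03], [0, 0, 0]]
    - [1, [0, 0, -0.07], [0, 0, 0]]
    - [1, [0, 0, -0.11], [0, 0, 0]]
    - [1, [0, 0, -0.15], [0, 0, 0]]
    - [1, [0.02, -0.02, -0.17], [0, 0, 0]]
    - [1, [0.05, -0.05, -0.18], [0, 0, 0]]
    - [1, [0.08, -0.08, -0.18], [0, 0, 0]]
    - [1, [0.11, -0.11, -0.18], [0, 0, 0]]

```text
time: 31.55
tool_pos: [0.5335, -0.0552, 0.2425]
tool_rot: [3.139, 0.001, 1.566]
contact_force: [0.5, 0.7, 0.9]
opening: 0.0921
```

Emit:
jog_arm:
  series:
    - [1, [0.02, -0.02, 0], [0, 0, 0]]
    - [1, [0.04, -0.04, 0], [0, 0, 0]]
    - [1, [0.04, -0.04, 0], [0, 0, 0]]

```text
time: 31.8
tool_pos: [0.4914, -0.0125, 0.2423]
tool_rot: [-3.14, -0.001, 1.57]
contact_force: [0.7, 1.2, -0.1]
opening: 0.0914
```

```bash
python3 - <<'E'
from h import *
c,p,T,s=snap("wrist","w18");print(s["tool_pos"],s["tool_rot"])
flange(p,.09)
c,p,T,s=snap("top","t18")
cv2.imwrite("pics/t18z.png",cv2.resize(c["img"][110:280,80:400,::-1],None,fx=2.5,fy=2.5,interpolation=2))
E
```

```text
[ 0.49136832 -0.01254286  0.24230178] [-3.14049565e+00 -1.19774943e-03  1.56952292e+00]
z 0.09 [434, 0, 108, 84, 4759] min [0.6294 0.0886 0.086 ] max [0.7109 0.154  0.094 ] enc [0.6704 0.1231] 0.0506
z 0.09 [256, 135, 70, 69, 905] min [ 0.4717 -0.0204  0.086 ] max [0.5367 0.0439 0.0913] enc [0.5044 0.0117] 0.033
```

View pics/w18.png

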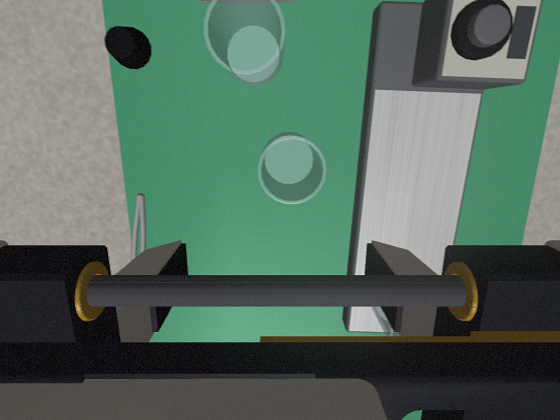

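View pics/t18z.png

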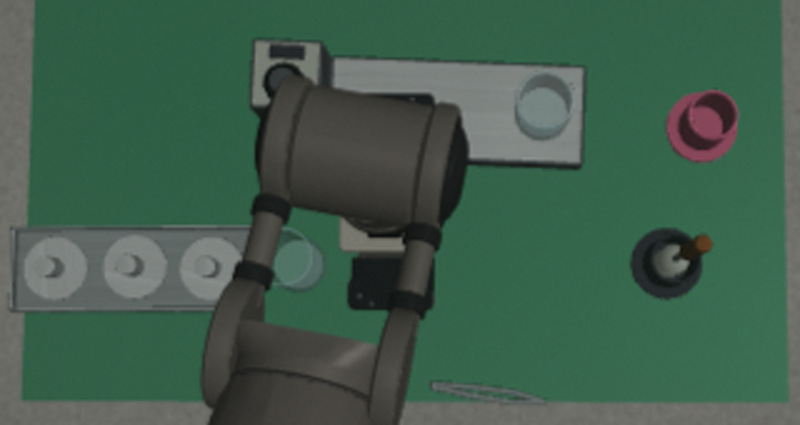

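The low jar stands on the plate. The mid jar is now at (0.504, 0.0115), radius 33 mm, rim at 0.09 m. I'll grasp it.

Emit:
jog_arm:
  series:
    - [1, [0.023, 0.013, 0.03], [0, 0, 0]]
    - [1, [0.023, 0.013, 0.07], [0, 0, 0]]
    - [1, [0.023, 0.013, 0.11], [0, 0, 0]]
    - [1, [0.023, 0.013, 0.15], [0, 0, 0]]
    - [1, [0.023, 0.013, 0.18], [0, 0, 0]]
    - [1, [0.023, 0.013, 0.192], [0, 0, 0]]
    - [-1, [0.023, 0.013, 0.192], [0, 0, 0]]
    - [-1, [0.023, 0.013, 0.192], [0, 0, 0]]
    - [-1, [0.023, 0.013, 0.192], [0, 0, 0]]
    - [-1, [0.023, 0.013, 0.192], [0, 0, 0]]
    - [-1, [0.023, 0.013, 0.192], [0, 0, 0]]
    - [-1, [0.023, 0.013, 0.192], [0, 0, 0]]

```text
time: 32.9
tool_pos: [0.5084, 0.007, 0.0509]
tool_rot: [3.139, 0.001, 1.567]
contact_force: [-1.8, -1.2, 3.9]
opening: 0.0656
```

Emit:
jog_arm:
  series:
    - [-1, [0, 0, -0.03], [0, 0, 0]]
    - [-1, [0, 0, -0.06], [0, 0, 0]]
    - [-1, [-0.02, 0.02, -0.07], [0, 0, 0]]
    - [-1, [-0.04, 0.05, -0.07], [0, 0, 0]]
    - [-1, [-0.06, 0.08, -0.07], [0, 0, 0]]
    - [-1, [-0.0765, 0.115, -0.07], [0, 0, 0]]
    - [-1, [-0.0765, 0.137, -0.07], [0, 0, 0]]
    - [-1, [-0.0765, 0.137, -0.06], [0, 0, 0]]
    - [-1, [-0.0765, 0.137, -0.045], [0, 0, 0]]
    - [-1, [-0.0765, 0.137, -0.036], [0, 0, 0]]
    - [-1, [-0.0765, 0.137, -0.034], [0, 0, 0]]
    - [-1, [-0.0765, 0.137, -0.034], [0, 0, 0]]

```text
time: 33.9
tool_pos: [0.6434, -0.0694, 0.0828]
tool_rot: [-3.139, -0.0, 1.567]
contact_force: [0.2, -0.6, -2.6]
opening: 0.0655
```

Emit:
jog_arm:
  series:
    - [-1, [0, 0, 0.001], [0, 0, 0]]
    - [-1, [0, 0, 0.002], [0, 0, 0]]
    - [-1, [0, 0, 0.003], [0, 0, 0]]
    - [-1, [0, 0, 0.003], [0, 0, 0]]

```text
time: 34.23
tool_pos: [0.6445, -0.0698, 0.0811]
tool_rot: [3.141, 0.0, 1.567]
contact_force: [-0.2, 0.2, -3.8]
opening: 0.0654
```

Emit:
jog_arm:
  series:
    - [-1, [0, 0, 0.001], [0, 0, 0]]
    - [-1, [0, 0, 0.002], [0, 0, 0]]
    - [-1, [0, 0, 0.002], [0, 0, 0]]

```text
time: 34.48
tool_pos: [0.6445, -0.0698, 0.0809]
tool_rot: [3.14, 0.0, 1.567]
contact_force: [-5.0, 0.9, 7.8]
opening: 0.0655
```

Emit:
jog_arm:
  series:
    - [1, [0, 0, 0], [0, 0, 0]]
    - [1, [0, 0, 0], [0, 0, 0]]
    - [1, [0, 0, 0], [0, 0, 0]]
    - [1, [0, 0, 0], [0, 0, 0]]
    - [1, [0, 0, -0.03], [0, 0, 0]]
    - [1, [0, 0, -0.07], [0, 0, 0]]
    - [1, [0, 0, -0.11], [0, 0, 0]]
    - [1, [0, 0, -0.15], [0, 0, 0]]
    - [1, [0.02, -0.02, -0.17], [0, 0, 0]]
    - [1, [0.05, -0.05, -0.18], [0, 0, 0]]
    - [1, [0.08, -0.08, -0.18], [0, 0, 0]]
    - [1, [0.11, -0.11, -0.18], [0, 0, 0]]

```text
time: 35.48
tool_pos: [0.5363, 0.0389, 0.2594]
tool_rot: [3.139, 0.0, 1.566]
contact_force: [0.3, 0.6, 1.3]
opening: 0.0917
```

Emit:
jog_arm:
  series:
    - [1, [0.02, -0.03, 0], [0, 0, 0]]
    - [1, [0.04, -0.06, 0], [0, 0, 0]]
    - [1, [0.05, -0.068, 0], [0, 0, 0]]
    - [1, [0.05, -0.068, 0], [0, 0, 0]]

```text
time: 35.82
tool_pos: [0.4678, 0.0903, 0.2594]
tool_rot: [3.141, -0.0, 1.569]
contact_force: [0.8, -0.8, 0.4]
opening: 0.0918
```

```bash
python3 - <<'E'
from h import *
c,p,T,s=snap("wrist","w19");print(s["tool_pos"],s["tool_rot"])
flange(p,.11)
c,p,T,s=snap("top","t19")
cv2.imwrite("pics/t19z.png",cv2.resize(c["img"][110:280,80:400,::-1],None,fx=2.5,fy=2.5,interpolation=2))
E
```

```text
[0.46776595 0.09033815 0.25940418] [ 3.14081532e+00 -4.97977416e-04  1.56947554e+00]
z 0.11 [238, 121, 71, 72, 949] min [0.432  0.0937 0.106 ] max [0.497  0.1591 0.1116] enc [0.4645 0.1266] 0.033
z 0.11 [467, 137, 35, 33, 877] min [0.6439 0.1156 0.1061] max [0.6732 0.1448 0.1134] enc [0.6587 0.1302] 0.0149
```

View pics/w19.png

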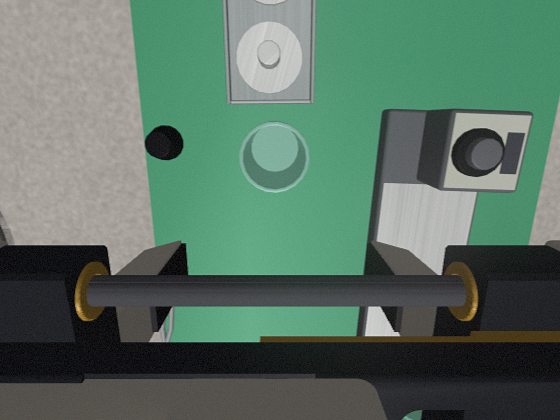

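View pics/t19z.png

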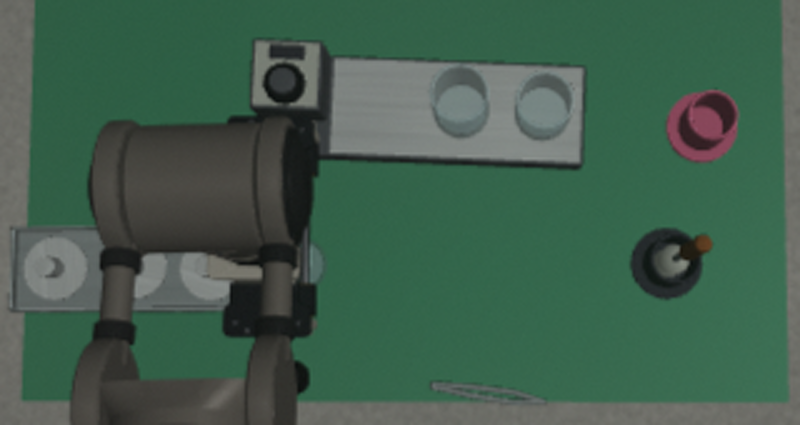

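Emit:
jog_arm:
  series:
    - [1, [0.037, -0.003, 0.03], [0, 0, 0]]
    - [1, [0.037, -0.003, 0.07], [0, 0, 0]]
    - [1, [0.037, -0.003, 0.11], [0, 0, 0]]
    - [1, [0.037, -0.003, 0.15], [0, 0, 0]]
    - [1, [0.037, -0.003, 0.18], [0, 0, 0]]
    - [1, [0.037, -0.003, 0.189], [0, 0, 0]]
    - [-1, [0.037, -0.003, 0.189], [0, 0, 0]]
    - [-1, [0.037, -0.003, 0.189], [0, 0, 0]]
    - [-1, [0.037, -0.003, 0.189], [0, 0, 0]]
    - [-1, [0.037, -0.003, 0.189], [0, 0, 0]]
    - [-1, [0.037, -0.003, 0.189], [0, 0, 0]]
    - [-1, [0.037, -0.003, 0.189], [0, 0, 0]]

```text
time: 36.92
tool_pos: [0.4674, 0.1256, 0.0713]
tool_rot: [3.139, -0.0, 1.567]
contact_force: [-1.9, -1.0, 7.0]
opening: 0.0654
```

Emit:
jog_arm:
  series:
    - [-1, [0, 0, -0.03], [0, 0, 0]]
    - [-1, [0, 0, -0.06], [0, 0, 0]]
    - [-1, [-0.03, 0, -0.07], [0, 0, 0]]
    - [-1, [-0.065, 0.01, -0.07], [0, 0, 0]]
    - [-1, [-0.09, 0.035, -0.07], [0, 0, 0]]
    - [-1, [-0.098, 0.07, -0.07], [0, 0, 0]]
    - [-1, [-0.098, 0.11, -0.07], [0, 0, 0]]
    - [-1, [-0.098, 0.15, -0.07], [0, 0, 0]]
    - [-1, [-0.098, 0.177, -0.07], [0, 0, 0]]
    - [-1, [-0.098, 0.182, -0.06], [0, 0, 0]]
    - [-1, [-0.098, 0.182, -0.045], [0, 0, 0]]
    - [-1, [-0.098, 0.182, -0.038], [0, 0, 0]]

```text
time: 37.92
tool_pos: [0.6469, 0.0269, 0.1053]
tool_rot: [-3.138, -0.0, 1.567]
contact_force: [-0.8, -0.4, -3.8]
opening: 0.0654
```

Emit:
jog_arm:
  series:
    - [-1, [0, 0, 0.002], [0, 0, 0]]
    - [-1, [0, 0, 0.004], [0, 0, 0]]
    - [-1, [0, 0, 0.005], [0, 0, 0]]
    - [-1, [0, 0, 0.005], [0, 0, 0]]

```text
time: 38.25
tool_pos: [0.6482, 0.0268, 0.1035]
tool_rot: [3.141, 0.0, 1.567]
contact_force: [0.5, 0.2, -3.5]
opening: 0.0651
```

Emit:
jog_arm:
  series:
    - [-1, [0, 0, 0.001], [0, 0, 0]]
    - [-1, [0, 0, 0.002], [0, 0, 0]]
    - [-1, [0, 0, 0.003], [0, 0, 0]]
    - [-1, [0, 0, 0.003], [0, 0, 0]]

```text
time: 38.58
tool_pos: [0.6486, 0.0271, 0.1015]
tool_rot: [3.14, -0.0, 1.567]
contact_force: [-2.9, 1.4, 5.2]
opening: 0.0653
```

Contact, so I'll release and retreat toward the base side to get clear views for the final check.

Emit:
jog_arm:
  series:
    - [1, [0, 0, 0], [0, 0, 0]]
    - [1, [0, 0, 0], [0, 0, 0]]
    - [1, [0, 0, 0], [0, 0, 0]]
    - [1, [0, 0, 0], [0, 0, 0]]
    - [1, [0, 0, -0.03], [0, 0, 0]]
    - [1, [0, 0, -0.07], [0, 0, 0]]
    - [1, [0, 0, -0.11], [0, 0, 0]]
    - [1, [0, 0, -0.15], [0, 0, 0]]
    - [1, [0, -0.03, -0.17], [0, 0, 0]]
    - [-1, [0, -0.07, -0.18], [0, 0, 0]]
    - [-1, [0, -0.11, -0.18], [0, 0, 0]]
    - [-1, [0, -0.15, -0.18], [0, 0, 0]]

```text
time: 39.58
tool_pos: [0.4968, 0.0273, 0.2802]
tool_rot: [3.14, 0.0, 1.567]
contact_force: [0.7, -0.5, 1.3]
opening: 0.0762
```

Emit:
jog_arm:
  series:
    - [-1, [-0.01, -0.04, 0], [0, 0, 0]]
    - [-1, [-0.03, -0.08, 0], [0, 0, 0]]
    - [-1, [-0.06, -0.09, 0], [0, 0, 0]]
    - [-1, [-0.08, -0.09, 0], [0, 0, 0]]
    - [-1, [-0.08, -0.09, 0], [0, 0, 0]]

```text
time: 40.0
tool_pos: [0.4073, -0.0549, 0.2803]
tool_rot: [3.14, 0.002, 1.564]
contact_force: [0.2, 0.1, -0.1]
opening: 0.043
```

```bash
python3 - <<'E'
from h import *
c,p,T,s=snap("top","t20");print(s["tool_pos"])
cv2.imwrite("pics/t20z.png",cv2.resize(c["img"][110:280,80:400,::-1],None,fx=2.5,fy=2.5,interpolation=2))
def region(b,z0,z1):
    u0,u1,v0,v1=b;q=p[v0:v1,u0:u1].reshape(-1,3);return q[(q[:,2]>z0)&(q[:,2]<z1)]
for n,b,z0,z1 in(("tray wall",(80,185,195,240),.012,.03),("flanges",(80,185,195,240),.016,.024),("knobs",(80,185,195,240),.045,.06),("jars tall",(200,320,125,185),.13,.15),("mid",(200,320,125,185),.114,.13),("low",(270,320,125,185),.092,.112),("stand",(325,370,195,235),.064,.08),("btn",(175,215,120,165),.1,.2),("brushtop",(325,375,190,235),.22,.3)):
    q=region(b,z0,z1);print(n,len(q),q.min(0).round(3) if len(q) else"",q.max(0).round(3) if len(q) else"",((q.min(0)+q.max(0))/2).round(3) if len(q) else "")
c,p,T,s=snap("side","s20")
cv2.imwrite("pics/s20z.png",cv2.resize(c["img"][100:300,210:370,::-1],None,fx=3,fy=3))
E
```

```text
[ 0.40731502 -0.05489065  0.28032697]
tray wall 1682 [0.409 0.174 0.012] [0.509 0.461 0.029] [0.459 0.318 0.021]
flanges 1230 [0.409 0.174 0.016] [0.509 0.46  0.024] [0.459 0.317 0.02 ]
knobs 159 [0.447 0.213 0.046] [0.471 0.417 0.057] [0.459 0.315 0.051]
jars tall 136 [ 0.615 -0.006  0.13 ] [0.679 0.059 0.144] [0.647 0.026 0.137]
mid 193 [ 0.611 -0.1    0.114] [0.677 0.055 0.13 ] [ 0.644 -0.022  0.122]
low 136 [ 0.608 -0.194  0.092] [ 0.673 -0.086  0.112] [ 0.64  -0.14   0.102]
stand 148 [ 0.441 -0.338  0.064] [ 0.495 -0.281  0.079] [ 0.468 -0.31   0.071]
btn 164 [0.638 0.105 0.1  ] [0.68  0.147 0.115] [0.659 0.126 0.108]
brushtop 48 [ 0.459 -0.317  0.221] [ 0.474 -0.301  0.239] [ 0.467 -0.309  0.23 ]
```

View pics/t20z.png

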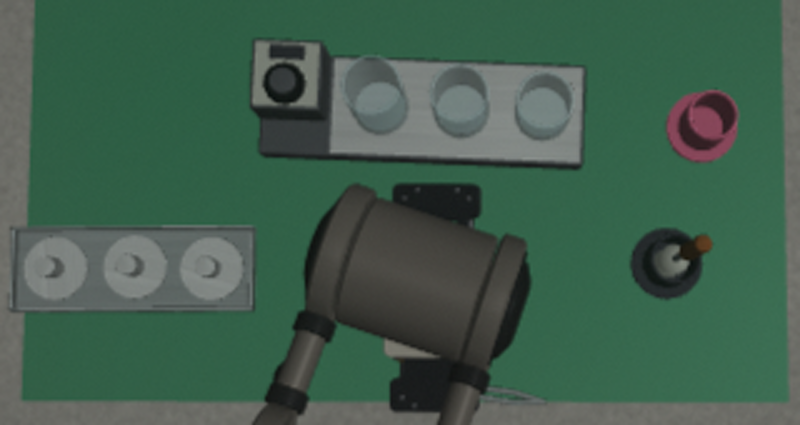

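View pics/s20z.png

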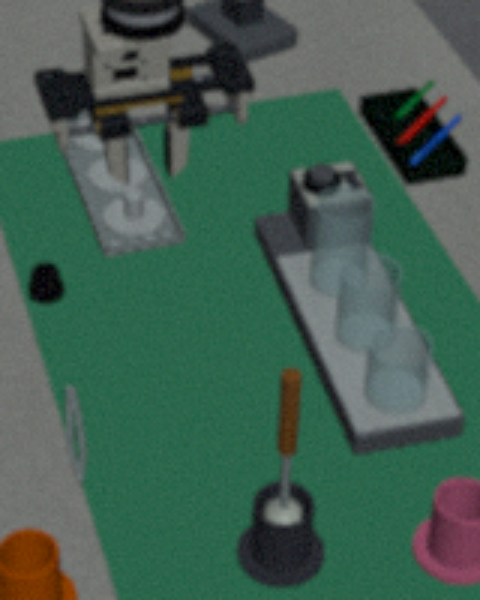

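Everything is placed: lids along the tray's middle line, jars at about (0.647, 0.026), (0.644, -0.067) and (0.640, -0.161) on the plate, and the brush upright in its stand. The button is next, at (0.6585, 0.128), with the fingers shut.

Emit:
jog_arm:
  series:
    - [-1, [0.04, 0.02, 0], [0, 0, 0]]
    - [-1, [0.075, 0.04, 0], [0, 0, 0]]
    - [-1, [0.11, 0.06, 0], [0, 0, 0]]
    - [-1, [0.14, 0.085, 0], [0, 0, 0]]
    - [-1, [0.165, 0.115, 0], [0, 0, 0]]
    - [-1, [0.183, 0.15, 0], [0, 0, 0]]
    - [-1, [0.183, 0.19, 0], [0, 0, 0]]
    - [-1, [0.183, 0.225, 0.02], [0, 0, 0]]
    - [-1, [0.183, 0.2515, 0.05], [0, 0, 0]]
    - [-1, [0.183, 0.2515, 0.09], [0, 0, 0]]
    - [-1, [0.183, 0.2515, 0.12], [0, 0, 0]]
    - [-1, [0.183, 0.2515, 0.12], [0, 0, 0]]
  squeeze: 20

```text
time: 41.1
tool_pos: [0.6562, 0.1309, 0.1507]
tool_rot: [-3.126, 0.001, 1.568]
contact_force: [-1.2, 0.4, -1.2]
opening: 0.0007
```

```bash
python3 - <<'E'
from h import *
c,p,T,s=snap("wrist","w21");print(s["tool_pos"],s["tool_rot"],s["opening"])
flange(p,.11)
E
```

```text
[0.65619664 0.13087714 0.15065856] [-3.12647655e+00  1.07633079e-03  1.56793935e+00] 0.0006532689550770633
z 0.11 [260, 212, 47, 33, 1165] min [0.6448 0.1241 0.106 ] max [0.674  0.1447 0.1135] enc [0.6595 0.1305] 0.0149
```

View pics/w21.png

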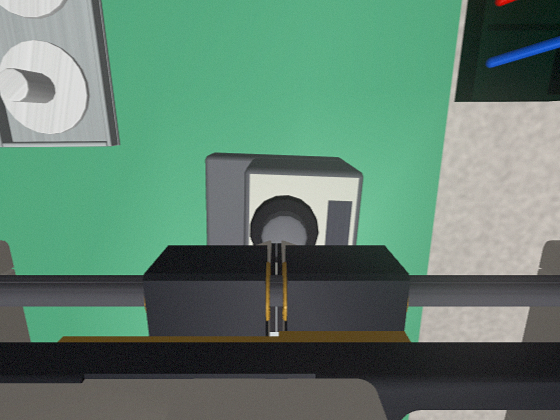

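Emit:
jog_arm:
  series:
    - [-1, [-0.001, 0.003, 0.02], [0, 0, 0]]
    - [-1, [-0.001, 0.003, 0.032], [0, 0, 0]]
    - [-1, [-0.001, 0.003, 0.036], [0, 0, 0]]
    - [-1, [-0.001, 0.003, 0.038], [0, 0, 0]]
    - [-1, [-0.001, 0.003, 0.038], [0, 0, 0]]

```text
time: 41.57
tool_pos: [0.6633, 0.129, 0.1228]
tool_rot: [3.14, -0.0, 1.567]
contact_force: [-0.7, -0.0, -0.2]
opening: 0.0006
```

Emit:
jog_arm:
  series:
    - [-1, [0, -0.004, 0.006], [0, 0, 0]]
    - [-1, [0, -0.004, 0.01], [0, 0, 0]]
    - [-1, [0, -0.004, 0.013], [0, 0, 0]]
    - [-1, [0, -0.004, 0.015], [0, 0, 0]]
    - [-1, [0, -0.004, 0.015], [0, 0, 0]]

```text
time: 41.98
tool_pos: [0.6589, 0.1288, 0.1069]
tool_rot: [-3.141, -0.0, 1.567]
contact_force: [-2.3, 1.2, 3.9]
opening: 0.0003
```

Emit:
jog_arm:
  series:
    - [-1, [0, 0, 0.001], [0, 0, 0]]
    - [-1, [0, 0, 0.002], [0, 0, 0]]
    - [-1, [0, 0, 0.003], [0, 0, 0]]
    - [-1, [0, 0, 0.003], [0, 0, 0]]

```text
time: 42.32
tool_pos: [0.659, 0.1288, 0.1061]
tool_rot: [3.14, -0.0, 1.567]
contact_force: [-6.4, -0.9, 14.0]
opening: 0.0004
```

At 14 N and hardly moving for the last 3 mm commanded, the button is at its stop. I'll hold briefly, then let go and retreat.

Emit:
jog_arm:
  series:
    - [-1, [0, 0, 0.001], [0, 0, 0]]
    - [-1, [0, 0, 0.001], [0, 0, 0]]
    - [-1, [0, 0, -0.01], [0, 0, 0]]
    - [-1, [0, 0, -0.03], [0, 0, 0]]
    - [-1, [0, 0, -0.07], [0, 0, 0]]
    - [-1, [0, 0, -0.11], [0, 0, 0]]
    - [-1, [0, 0, -0.15], [0, 0, 0]]
    - [-1, [0, -0.03, -0.17], [0, 0, 0]]
    - [-1, [0, -0.07, -0.17], [0, 0, 0]]
    - [-1, [-0.03, -0.1, -0.17], [0, 0, 0]]
    - [-1, [-0.06, -0.13, -0.17], [0, 0, 0]]
    - [-1, [-0.09, -0.16, -0.17], [0, 0, 0]]

```text
time: 43.32
tool_pos: [0.4987, 0.0404, 0.2736]
tool_rot: [3.141, 0.001, 1.568]
contact_force: [0.5, -1.0, 1.5]
opening: 0.0002
```

Emit:
jog_arm:
  series:
    - [-1, [-0.03, -0.03, 0], [0, 0, 0]]
    - [-1, [-0.06, -0.06, 0], [0, 0, 0]]
    - [-1, [-0.1, -0.09, 0], [0, 0, 0]]
    - [-1, [-0.1, -0.09, 0], [0, 0, 0]]
    - [-1, [-0.1, -0.09, 0], [0, 0, 0]]
    - [-1, [-0.1, -0.09, 0], [0, 0, 0]]

```text
time: 43.82
tool_pos: [0.4104, -0.059, 0.274]
tool_rot: [3.14, 0.0, 1.565]
contact_force: [-0.1, 1.4, -0.1]
opening: 0.0005
```

```bash
python3 - <<'E'
from h import *
c,p,T,s=snap("top","t22");print(s["tool_pos"],s["contact_force"])
cv2.imwrite("pics/t22z.png",cv2.resize(c["img"][110:280,80:400,::-1],None,fx=2.5,fy=2.5,interpolation=2))
def region(b,z0,z1):
    u0,u1,v0,v1=b;q=p[v0:v1,u0:u1].reshape(-1,3);return q[(q[:,2]>z0)&(q[:,2]<z1)]
for n,b,z0,z1 in(("tray wall",(80,185,195,240),.012,.03),("knobs",(80,185,195,240),.045,.06),("jars tall",(200,320,125,185),.13,.15),("stand",(325,370,195,235),.064,.08),("btn",(180,210,125,160),.105,.2),("brushtop",(325,375,190,235),.22,.3)):
    q=region(b,z0,z1);print(n,len(q),((q.min(0)+q.max(0))/2).round(3) if len(q) else "", np.median(q[:,2]).round(4))
c,p,T,s=snap("side","s22")
cv2.imwrite("pics/s22z.png",cv2.resize(c["img"][100:300,210:370,::-1],None,fx=3,fy=3))
E
```

```text
[ 0.41035792 -0.05897782  0.27400807] [-0.09065973  1.44364758 -0.08120904]
tray wall 1683 [0.459 0.318 0.021] 0.0179
knobs 168 [0.459 0.315 0.051] 0.0503
jars tall 140 [0.647 0.027 0.138] 0.1383
stand 149 [ 0.467 -0.31   0.071] 0.0698
btn 97 [0.659 0.126 0.112] 0.1112
brushtop 48 [ 0.467 -0.309  0.23 ] 0.2353
```

View pics/t22z.png

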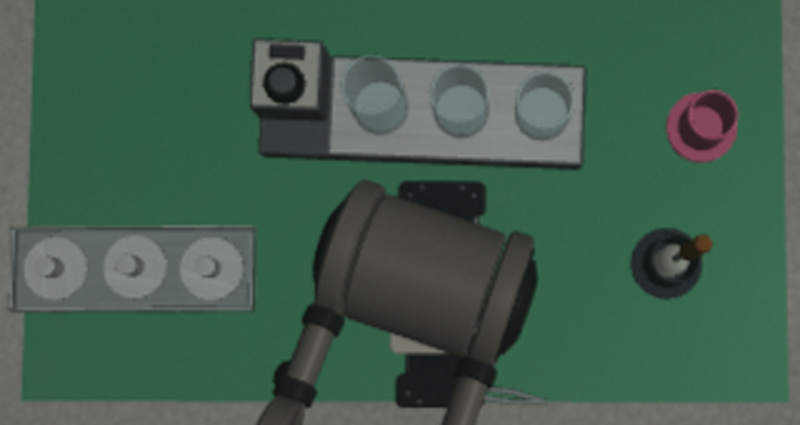

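View pics/s22z.png

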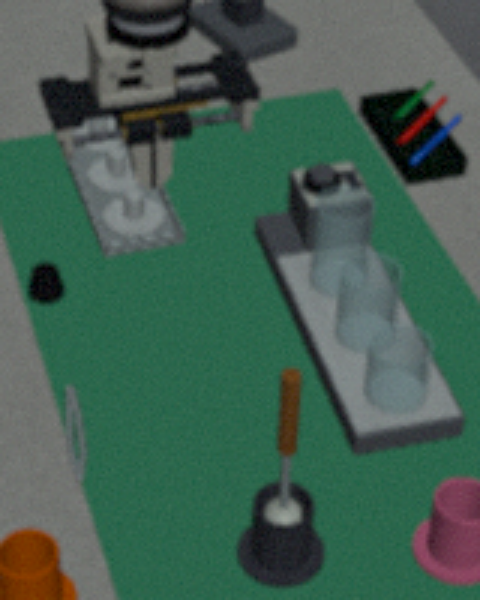

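```bash
python3 -c "
from cell import job
print(job.hand_in())"
```

```text
the job is handed in; nothing more can be done
None
```

I carried out every step and handed the job in at about 44 s of the 210 s allowed. `hand_in` gives no verdict, so success rests on my own last checks.

- **Lids:** all three lids were on at the start. I laid them knob up along the tray's middle line, and the last top view shows them lying flat about 90 mm apart.
- **Scrubbing:** I scrubbed the tall, then the middle, then the low jar, each floor, up, floor. From the tool height, the brush tip was about 8–12 mm above each jar's underside at the floor. The upstrokes were 64, 52 and 42 mm. I have no direct reading of the brush tip.
- **Brush and jars:** the brush is back upright in the dark stand. The jars stand upright on the plate at about (0.647, 0.027), (0.644, -0.067) and (0.640, -0.161) m, with the last two measured just before the button press.
- **Knocked jar:** the mid jar was knocked about 3 cm while I carried the low jar. I found its new position and grasped it there.
- **Start button:** I pressed it last, until it stopped moving at 14 N against its roughly 5 N spring. I judged that fully down from the force and the 5–6 mm of height change, as I could not read the button's travel directly. Afterwards its top was back at about 0.111 m.
- **Disagreements:** the wrist and top cameras differed by 3–4 mm in y, which was within every clearance. One lid met the tray floor at 18 N. No check failed.

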